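# Stand the toppled signal pillar on its free mounting box

## Robot

A 6-joint arm with a two-finger parallel gripper is mounted at the origin on the work surface. World frame = base frame: x ahead of the robot, y to its left, z up, the work surface at z = 0. Lengths are in m, angles in degrees, forces in N, time in s.
With the tool pointing down it reaches from about 0.4 to 0.825 m from the base axis. Payload 7 kg.
Tool frame: the origin (TCP) lies on the centre line of the jaws, within the pads' length; the fingertips stand 19 mm ahead of it and the grasp point (between the pads) is the TCP; z points along the fingers, y is the line along which they close (so a half turn about z gives the same grasp; the last joint's range is limited). The gripper opens to 88 mm and grips with 3 to 60 N. Pads are 19 mm wide; open, the fingers measure 130 mm over their backs; the gripper's body (78 mm by 193 mm) begins 47 mm behind the grasp point.
Start: joints at [-60.556, 20.546, 0.682, 0, -70.136, -16.507], TCP at [0.151, -0.658, 0.22] pointing down, gripper open.
Joint ranges: [-176.03, 176.03], [-82.01, 121.73], [-58.28, 71.71], [-173.87, 95.51], [-174.79, -0.11], [-173.66, 173.66]. Speed limits (degrees/s): [136.94, 136.94, 172.46, 180, 180, 180].

## Interface

Orientations are given as [roll, pitch, yaw] about the fixed x, y, z axes, in that order (R = Rz(yaw) Ry(pitch) Rx(roll)).
In Python, from plant import ctrl gives the robot as it stands.
- The arm moves only by the tool move_arm, never from a script. Its argument "motion" is a list of rows, each a list of 3 entries, a list of its own where there are three numbers: the shift along the tool's x, y, z in mm, then the turn, a rotation vector about the tool's x, y, z in degrees, then the closure, from 0 (fully open) to 1 (shut). A call has 1 to 10 rows; each row is the pose to reach, as a shift and turn from the pose commanded when the call began, along the tool's axes at that moment; what a row does not reach only later rows make up. A row lasts 1/12 s, in which the tool goes at most 41.7 mm and 7.16 degrees, less where a joint would pass 70% of its speed; a pose out of reach is approached as far as the arm can. A call with a gripper value outside its range is refused whole. The fingers move at their own pace and stop on an object; the grip force is fixed at half the most. Time passes only in rows, so rows that repeat a pose let the fingers close. It gives the time, the measured TCP pose, the force, the opening and the grip force at its end, in the units of the state.
- ctrl.get_obs(): the state, without advancing time (a new reading comes with each control period).
- ctrl.snapshot(name): name is "side" or "top"; returns a dict with "color" (400x640x3 uint8, blue, green, red), "camera_matrix" (3x3 intrinsics, pixels), "k1" (the pictures are not rectified: a ray, as slopes to the right and down, at radius r is drawn at 1 + k1 r^2 times it, then the intrinsics apply), "cam_to_world" (4x4, takes a point from camera to world coordinates). Camera axes: x right, y up, looking along -z (the intrinsics and any distortion apply to the point x, -y, -z); pixel columns grow to the right and rows downward; lengths in m; the calibration is good to about 2 mm. A picture is of the moment at which its call begins. There is no depth.
- ctrl.close_job(): hands the job in; it is judged then, once.
The state is a dict: "clock": time; "joint_pos": joint angles; "qvel": joint speeds; "tau": joint torques, N m; "tool_pos": TCP position; "orientation": TCP orientation; "force": force on the tool from outside, world axes, zero at the start; "moment": the same for the moment, N m; "opening": finger opening in m; "gripper_force": force on a finger pad.
Only numpy, scipy, OpenCV 4.12 (cv2) and the standard library are available. Lean on these libraries where they do the work, as an engineer would, in place of code of your own. Each camera call takes 0.05 s, during which the arm holds its last target. There are 200 camera calls.

## Task

One of the three signal pillars has been knocked off its mounting box and lies on the bench. Stand it upright, lamp up, in the middle of the only empty mounting box under the beam, setting it down gently without letting it drop or pressing it hard, and let go of it once it stands. Leave the two standing pillars and the other things on the bench where they are.

Things in the scene. Friction and masses are not known exactly. Their poses are not given: they have to be found in the camera images.
- pillar: the toppled signal pillar, 160 mm tall, 0.3 kg: square grey foot 60 x 60 x 10 mm, aluminium stem 26 mm in diameter from 10 to 95 mm, white cylindrical lamp head 44 mm in diameter from 95 to 160 mm. Origin at the centre of the foot's underside, z along the stem towards the lamp. It starts lying, lamp to the robot's left and about 3 degrees low, on the foot's edge and the lamp's side
- lamp (a point): centre of the toppled pillar's lamp head, on its axis 127.5 mm from the foot's underside; same axes as the pillar
- plinth_free: the empty white mounting box, 80 x 80 mm, fixed, one of three in a row; origin at the centre of its underside, z up. On it a stiff, level, grey top plate 70 x 70 mm of adjustable height: its top is somewhere from 50 to 64 mm above the origin, differently each time and not reported, so feel for it
- plinth_1: mounting box like the empty one, top plate down at 50 mm, carrying standing pillar 1; fixed
- plinth_2: mounting box like the empty one, top plate down at 50 mm, carrying standing pillar 2; fixed
- pillar_1: a standing pillar, same shape as the toppled one, loose on its box
- pillar_2: the other standing pillar, same shape, loose on its box
- rack: fixed rack: steel plate 100 x 560 x 4 mm carrying the three boxes 150 mm apart along its y axis, two uprights 30 x 30 mm at y = -265 and +265 mm, and a white beam 36 mm wide (x) straight above the row, from 290 (a thin strip below it: 286) to 320 mm above the bench. Origin on the bench under the plate's centre, x away from the robot
- lampholder: loose white porcelain lampholder, 76 mm in diameter, 52 mm tall, origin under its centre
- button_box: loose push-button box 70 x 110 x 64 mm, origin under its centre
- junction_box: loose white junction box 90 x 90 x 45 mm, origin under its centre
- screwdriver: loose black-handled screwdriver, 180 mm long, lying on the bench, along its x axis
Things that resemble listed ones, but are neither listed nor needed, are in the scene too. Leave any brown or orange look-alike of the pillar alone.

How it is judged:
By the outcome, as a careful person would: the job done as asked, in the order asked, and still so for the second after the job is handed in, with the robot touching nothing.
It also fails if it takes over 45 s, if anything falls off the work surface, if the arm or the gripper's body presses on something with over 40 N, if the wrist force passes 120 N, or if a joint passes its speed limit or range.

## Working session

There is one attempt and no reset: what is moved stays moved. The work goes in short steps, Python scripts to look and compute and a tool call to move; the robot and the scene stay as the last step left them, time stands still between calls to the robot, and variables do not carry over. Pictures are saved under pics/ and viewed, at most 10 in all, crops included, and the job is handed in when it is done.

Besides the shell and the picture viewer there is one more tool, called after ">>>" by a JSON object that holds its "api" and its "payload", one argument or row to a line. move_arm: Moves the arm, as the interface text tells. Its arguments: {"type":"object","properties":{"motion":{"type":"array"}},"required":["motion"]}

```bash
mkdir -p pics; ls; cat > h.py <<'E'
import numpy as np, cv2
from plant import ctrl
from scipy.spatial.transform import Rotation as R
def snap(n):
    s=ctrl.snapshot(n); return s
def ray(s,px):
    K=np.array(s["camera_matrix"]);k=float(s["k1"]);T=np.array(s["cam_to_world"])
    u=(px[0]-K[0,2])/K[0,0];v=(px[1]-K[1,2])/K[1,1]
    rd=np.hypot(u,v);r=rd
    for _ in range(30): r=rd/(1+k*r*r)
    f=1/(1+k*r*r)
    d=T[:3,:3]@np.array([u*f,-v*f,-1]);return T[:3,3],d/np.linalg.norm(d)
def onz(s,px,z):
    o,d=ray(s,px);return o+d*(z-o[2])/d[2]
def tri(s1,p1,s2,p2):
    a,b=ray(s1,p1);c,d=ray(s2,p2)
    t=np.linalg.lstsq(np.stack([b,-d],1),c-a,rcond=None)[0]
    P,Q=a+b*t[0],c+d*t[1];return (P+Q)/2,np.linalg.norm(P-Q)
def proj(s,P):
    K=np.array(s["camera_matrix"]);k=float(s["k1"]);T=np.array(s["cam_to_world"])
    c=T[:3,:3].T@(np.array(P)-T[:3,3]);u,v=c[0]/-c[2],-c[1]/-c[2];f=1+k*(u*u+v*v)
    return np.array([K[0,0]*u*f+K[0,2],K[1,1]*v*f+K[1,2]])
E
cat > a.py <<'E'
from h import *
import pickle
S={n:snap(n) for n in("side","top")}
pickle.dump(S,open("s0.pkl","wb"))
for n in S:
    cv2.imwrite(f"pics/{n}0.png",S[n]["color"]);print(n,np.round(S[n]["cam_to_world"],3),S[n]["camera_matrix"],S[n]["k1"])
o=ctrl.get_obs();print(o)
E
python3 a.py
```

```text
pics
side [[-0.902  0.285 -0.324  0.097]
 [-0.432 -0.61   0.665  0.736]
 [-0.009  0.74   0.673  0.904]
 [ 0.     0.     0.     1.   ]] [[461.77715895   0.         320.8095522 ]
 [  0.         461.77715895 201.20930722]
 [  0.           0.           1.        ]] -0.03463865675788859
top [[-0.023  0.996 -0.09   0.395]
 [-1.    -0.023  0.008 -0.079]
 [ 0.006  0.09   0.996  1.196]
 [ 0.     0.     0.     1.   ]] [[445.75682022   0.         313.08562957]
 [  0.         445.75682022 200.96087737]
 [  0.           0.           1.        ]] -0.015105500251530027
{'clock': 0.1, 'joint_pos': array([-6.05550331e+01,  2.05875956e+01,  6.38906931e-01, -1.64452284e-02,
       -7.01360017e+01, -1.65061667e+01]), 'qvel': array([-0.03990742, -0.11198378,  0.09980593,  0.02935512, -0.01294165,
        0.01913182]), 'tau': array([-2.96135586e-03, -5.84165668e+01,  2.93752956e+01,  7.01543793e+00,
        1.02065282e-02, -5.99371629e-05]), 'tool_pos': array([ 0.15099585, -0.65743692,  0.21931658]), 'orientation': array([ 1.79914407e+02, -9.24087860e-03, -1.67066792e+02]), 'force': array([-0.26967101, -0.0494679 ,  0.25104547]), 'moment': array([ 0.02787219, -0.02638109,  0.02538974]), 'gripper_force': 0.0, 'opening': 0.08760292051020391}
```

View pics/side0.png

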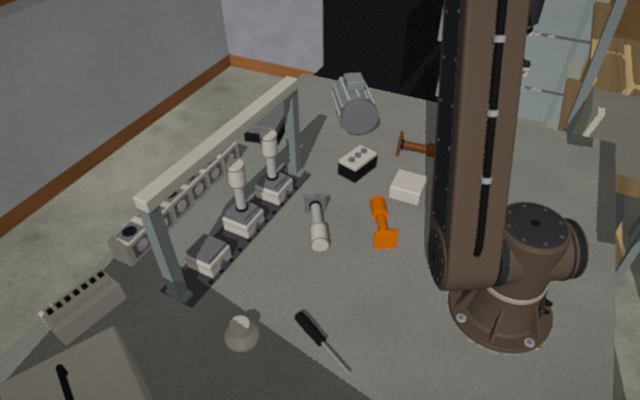

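View pics/top0.png

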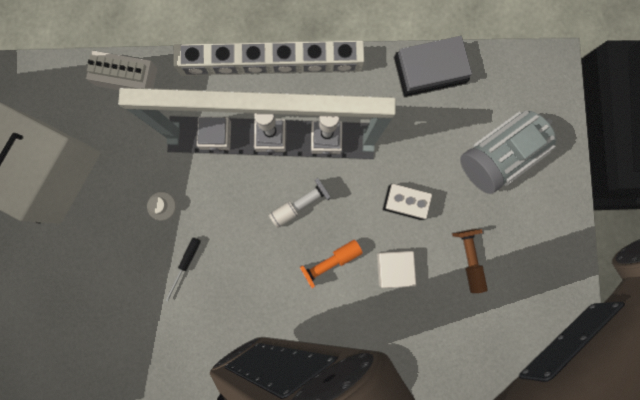

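Side view: the grey-white toppled pillar is at (317,222), with its lamp at (319,240) and foot at (316,198). In the top view it is at (300,202), lamp (284,213) and foot (321,190). The empty box is at side (209,252) / top (212,132).

Things that could be taken for the pillar:
- orange look-alike: side (383,222) / top (332,263)
- brown look-alike: side (415,147) / top (472,260)
- standing pillars: top (265,128) and (327,128)

The only white, lying one is at top (300,202). I'll check it in a close crop.

```bash
cat > b.py <<'E'
from h import *
import pickle
S=pickle.load(open("s0.pkl","rb"))
def crop(n,x,y,w,h,f): return cv2.resize(S[n]["color"][y:y+h,x:x+w],None,fx=f,fy=f,interpolation=cv2.INTER_CUBIC)
a=crop("top",250,160,100,75,4);b=crop("side",270,180,100,75,4)
c=crop("top",160,90,100,75,4);d=crop("side",165,215,100,75,4)
cv2.imwrite("pics/crop1.png",np.vstack([np.hstack([a,b]),np.hstack([c,d])]))
E
python3 b.py
```

```text
(no output)
```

View pics/crop1.png

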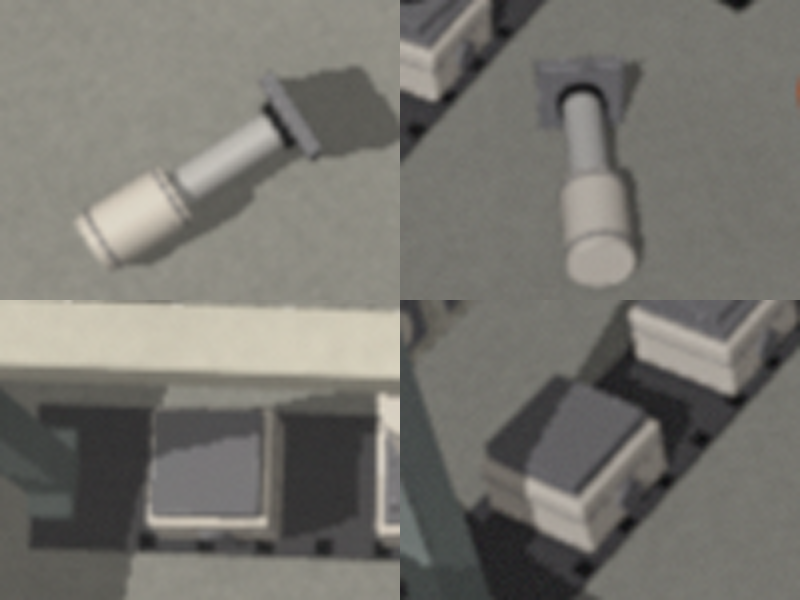

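The crop confirms that the white-lamp pillar with the grey foot is the one lying, and that the empty box is the leftmost one. Next I measure from crop pixels in both views.

```bash
cat > c.py <<'E'
from h import *
import pickle
S=pickle.load(open("s0.pkl","rb"));T,D=S["top"],S["side"]
t=lambda x,y:((x-1.5)/4+250,(y-1.5)/4+160); d=lambda x,y:((x-401.5)/4+270,(y-1.5)/4+180)
def plane(s,p,q):
    o,a=ray(s,p);_,b=ray(s,q);n=np.cross(a,b);n/=np.linalg.norm(n);return n,n@o
n1,c1=plane(T,t(98,243),t(270,133));n2,c2=plane(D,d(582,95),d(602,250))
u=np.cross(n1,n2);u/=np.linalg.norm(u);u*=np.sign(u[1])
p0=np.linalg.lstsq(np.array([n1,n2,u]),np.array([c1,c2,0]),rcond=None)[0]
def along(s,px):
    o,b=ray(s,px);k=np.linalg.lstsq(np.stack([u,-b],1),o-p0,rcond=None)[0];return p0+u*k[0]
J=along(T,t(176,193));E_=along(T,t(98,243));F=along(T,t(291,117))
print("axis",u,"tilt",np.degrees(np.arcsin(u[2])));print("junction95",J,"end160",E_,"foot",F,np.linalg.norm(J-E_),np.linalg.norm(J-F))
ct=lambda x,y:((x-1.5)/4+160,(y-301.5)/4+90); cd=lambda x,y:((x-401.5)/4+165,(y-301.5)/4+215)
A=[ct(155,410),ct(152,515),ct(265,513),ct(265,408)];B=[cd(487,445),cd(578,492),cd(660,420),cd(560,375)]
P=[]
for a,b in zip(A,B):
    X,e=tri(T,a,D,b);P.append(X);print(X.round(4),round(e,4))
P=np.array(P);print("plate",P.mean(0),[np.linalg.norm(P[i]-P[i-1]).round(4) for i in range(4)])
g=P[3]-P[0]+P[2]-P[1];print("rack yaw",np.degrees(np.arctan2(g[0],-g[1])))
E
python3 c.py
```

```text
axis [-0.51818544  0.85446253 -0.03711654] tilt -2.127109691948245
junction95 [ 0.48278125 -0.03659793  0.02446291] end160 [0.45120038 0.01547739 0.02220084] foot [ 0.52984844 -0.11420943  0.02783424] 0.060945112609174706 0.09083078274718336
[0.7224 0.2052 0.0614] 0.0005
[0.6541 0.2084 0.0555] 0.0002
[0.6514 0.1343 0.0482] 0.0088
[0.7225 0.134  0.0562] 0.0021
plate [0.68760997 0.17047134 0.05533074] [np.float64(0.0713), np.float64(0.0686), np.float64(0.0744), np.float64(0.0715)]
rack yaw -1.0817398827067002
```

```bash
cat >> h.py <<'E'
def pose():
    o=ctrl.get_obs();return np.array(o["tool_pos"]),R.from_euler("xyz",o["orientation"],degrees=True),o
def frame(x,y,z): return R.from_matrix(np.stack([x,y,z],1))
def place_R(psi,th):  # tool points out along psi, th below horizontal, y = left
    p,t=np.radians([psi,th]);z=np.array([np.cos(t)*np.cos(p),np.cos(t)*np.sin(p),-np.sin(t)])
    y=np.array([-np.sin(p),np.cos(p),0]);return frame(np.cross(y,z),y,z)
def lie_R(az,th,tilt=0): # a = pillar axis lying, azimuth az, elevation tilt
    b=np.radians(az);p=np.radians(az);t=np.radians(tilt)
    a=np.array([np.cos(t)*np.cos(p),np.cos(t)*np.sin(p),np.sin(t)]);y=np.cross([0,0,1],a);y/=np.linalg.norm(y)
    up=np.cross(a,y)
    s,c=np.sin(np.radians(th)),np.cos(np.radians(th));z=-s*a-c*up;return frame(np.cross(y,z),y,z)
def to(P,Rt,p=None,r=None):
    if p is None: p,r,_=pose()
    sh=r.inv().apply(np.array(P)-p)*1e3;rv=(r.inv()*Rt).as_rotvec(degrees=True)
    print("shift",sh.round(1),"turn",rv.round(2),"|",np.linalg.norm(sh).round(0),np.linalg.norm(rv).round(1))
E
cat > d.py <<'E'
from h import *
import pickle
S=pickle.load(open("s0.pkl","rb"));T,D=S["top"],S["side"]
ct=lambda x,y:((x-1.5)/4+160,(y-301.5)/4+90); cd=lambda x,y:((x-401.5)/4+165,(y-301.5)/4+215)
A=[ct(155,410),ct(152,515),ct(265,513),ct(265,408)];B=[cd(487,445),cd(578,492),cd(660,420),cd(560,375)]
for z in(.054,.06,.066): 
    print(z,np.mean([onz(T,a,z) for a in A],0).round(4),np.mean([onz(D,b,z) for b in B],0).round(4))
for s,q in((T,A),(D,B)): print(np.array([onz(s,a,.06)[:2] for a in q]).round(4).tolist())
to([.45,-.25,.35],place_R(10,60));to([.60,.15,.25],place_R(10,30))
E
python3 d.py
```

```text
0.054 [0.6893 0.1715 0.054 ] [0.6873 0.1694 0.054 ]
0.06 [0.6878 0.1702 0.06  ] [0.6831 0.1734 0.06  ]
0.066 [0.6862 0.1688 0.066 ] [0.679  0.1774 0.066 ]
[[0.7226, 0.2054], [0.6532, 0.2073], [0.6528, 0.1342], [0.7223, 0.1338]]
[[0.7238, 0.2043], [0.6511, 0.2111], [0.6392, 0.1417], [0.7185, 0.1366]]
shift [-382.6  330.4 -130.3] turn [  0.85 -30.     2.84] | 522.0 30.2
shift [-618.3  686.5  -29.8] turn [  1.61 -60.     2.62] | 924.0 60.1
```

>>> {"api": "move_arm", "payload": {
  "motion": [
    [[-40,34,-40],[0,0,0],0],
    [[-80,68,-80],[0,-7,0],0],
    [[-110,95,-110],[0,-14,0],0],
    [[-150,125,-120],[0,-20,1],0],
    [[-180,160,-130],[1,-25,2],0],
    [[-210,185,-130],[1,-30,3],0],
    [[-240,210,-130],[1,-30,3],0],
    [[-270,240,-130],[1,-30,3],0],
    [[-300,265,-130],[1,-30,3],0],
    [[-330,290,-130],[1,-30,3],0]
  ]
}}

```text
clock: 0.93
tool_pos: [0.3749, -0.3453, 0.3489]
orientation: [-179.8, 30.1, -170.2]
force: [1.3, -0.6, 0.7]
opening: 0.0875
gripper_force: 0.0
```

```bash
cat > e.py <<'E'
from h import *
p,r,o=pose();print(p,o["orientation"],o["joint_pos"],o["clock"]);to([.60,.15,.25],place_R(10,30))
E
python3 e.py
```

```text
[ 0.37488207 -0.34531493  0.34891268] [-179.76588778   30.07205092 -170.16441738] [-39.21768637  -7.14308165 -11.5740475  -24.17445365 -66.58782692
 -35.02905956] 0.9333
shift [-215.6  450.6  237.3] turn [ -0.35 -29.93  -0.06] | 553.0 29.9
```

>>> {"api": "move_arm", "payload": {
  "motion": [
    [[-15,35,10],[0,-5,0],0],
    [[-30,70,20],[0,-10,0],0],
    [[-50,105,30],[0,-15,0],0],
    [[-70,140,45],[0,-20,0],0],
    [[-85,175,70],[0,-25,0],0],
    [[-100,210,90],[0,-30,0],0],
    [[-115,245,110],[0,-30,0],0],
    [[-135,280,130],[0,-30,0],0],
    [[-150,315,150],[0,-30,0],0],
    [[-170,350,170],[0,-30,0],0]
  ]
}}

```text
clock: 1.77
tool_pos: [0.5212, -0.0102, 0.3503]
orientation: [172.0, 68.1, -171.6]
force: [-2.5, -0.8, -3.7]
opening: 0.0879
gripper_force: 0.0
```

```bash
python3 e.py
```

```text
[ 0.52124842 -0.01023201  0.35034254] [ 171.96743627   68.09730883 -171.62271931] [-11.36094014 -21.35841379 -33.16738052 -66.26647323 -28.85622376
 -18.58389938] 1.7667
shift [ 55.3 127.2 150.6] turn [ 6.56  8.13 -0.14] | 205.0 10.4
```

>>> {"api": "move_arm", "payload": {
  "motion": [
    [[10,25,30],[3,4,0],0],
    [[20,50,60],[6,8,0],0],
    [[30,75,90],[6.5,8,0],0],
    [[40,100,120],[6.5,8,0],0],
    [[55,127,150],[6.5,8,0],0],
    [[55,127,150],[6.5,8,0],0],
    [[55,127,150],[6.5,8,0],0],
    [[55,127,150],[6.5,8,0],0]
  ]
}}

```text
clock: 2.43
tool_pos: [0.659, 0.1427, 0.4139]
orientation: [166.7, 76.8, -178.7]
force: [0.9, -1.4, -0.3]
opening: 0.088
gripper_force: 0.0
```

```bash
python3 e.py
```

```text
[0.65901294 0.14270817 0.41392551] [ 166.73600377   76.81555404 -178.707153  ] [  8.22045339 -10.35107985 -23.37839533 -91.014536    -6.51583834
  -0.56556372] 2.4333
shift [173.   13.  -17.4] turn [ 5.04 17.03 -1.26] | 174.0 17.8
```

```bash
cat > kin.py <<'E'
from h import *
from scipy.optimize import least_squares
import itertools
Q=np.array([[-60.5550,20.5876,.6389,-.0164,-70.1360,-16.5062],[-39.21768637,-7.14308165,-11.5740475,-24.17445365,-66.58782692,-35.02905956],[-11.36094014,-21.35841379,-33.16738052,-66.26647323,-28.85622376,-18.58389938],[8.22045339,-10.35107985,-23.37839533,-91.014536,-6.51583834,-.56556372]])
P=np.array([[.15099585,-.65743692,.21931658],[.37488207,-.34531493,.34891268],[.52124842,-.01023201,.35034254],[.65901294,.14270817,.41392551]])
O=R.from_euler("xyz",[[179.9144,-.00924,-167.0668],[-179.76588778,30.07205092,-170.16441738],[171.96743627,68.09730883,-171.62271931],[166.73600377,76.81555404,-178.707153]],degrees=True)
Y=lambda a:R.from_euler("y",a,degrees=True).as_matrix()
X=lambda a:R.from_euler("x",a,degrees=True).as_matrix()
Z=lambda a:R.from_euler("z",a,degrees=True).as_matrix()
TOOL=np.array([[0,0,1],[0,1,0],[-1,0,0]]).astype(float) # tool z along link x
def fk(q,v,s):
    c0,c6,r0,h,L1,L2,e,L=v
    R1=Z(s[2]*q[0]+c0);R2=R1@Y(q[1]);R3=R2@Y(-q[2]);R6=R3@X(s[0]*q[3])@Y(-q[4])@X(s[1]*q[5]+c6)
    p=R1@[r0,0,h]+R2@[0,0,L1]+R3@[L2,0,e]+R6@[L,0,0]
    return p,R6@TOOL
def res(v,s):
    out=[]
    for q,p,o in zip(Q,P,O):
        a,b=fk(q,v,s);out+=list((a-p)*10)+list((o.inv()*R.from_matrix(b)).as_rotvec())
    return np.array(out)
if __name__=="__main__":
    best=None
    for s in itertools.product([1,-1],[1,-1],[1]):
      for c6 in(0,90,180,-90):
        f=least_squares(res,[-16.5,c6,.1,.4,.4,.4,.05,.25],args=(s,),x_scale=[10,10,.1,.1,.1,.1,.1,.1])
        if best is None or f.cost<best[0]: best=(f.cost,f.x,s,f.fun)
    print(best[0],best[1].round(4).tolist(),best[2]);print(np.abs(best[3]).max())
    import json;json.dump([best[1].tolist(),best[2]],open("kin.json","w"))
E
python3 kin.py
```

```text
1.598839735943182 [-7.2492, 265.5446, 0.2329, -0.0014, 0.4874, 0.261, 0.0643, 0.2296] (-1, -1, 1)
1.0587881667451833
```

```bash
sed -i 's/c0,c6,r0,h,L1,L2,e,L=v/c0,c6,r0,h,L1,L2,e,L,d,m=v/; s/R1@\[r0,0,h\]/R1@[r0,d,h]/; s/\[L2,0,e\]/[L2,m,e]/; s/\[-16.5,c6,.1,.4,.4,.4,.05,.25\]/[0,c6,.1,.4,.4,.4,.05,.25,-.1,-.05]/; s/.1,.1,.1,.1,.1,.1\]/.1,.1,.1,.1,.1,.1,.1,.1]/' kin.py; python3 kin.py
```

```text
1.598721621279676 [-6.1609, 266.212, 0.2321, 0.0039, 0.4823, 0.2611, 0.0652, 0.2316, 6773.4346, -6773.4462] (-1, -1, 1)
1.0509782761457311
```

```bash
cat > kin2.py <<'E'
from kin import *
def rot(q,v,s):
    return Z(q[0])@Y(s[0]*q[1]+s[1]*q[2]+v[0])@X(s[2]*q[3])@Y(s[3]*q[4]+v[1])@X(s[4]*q[5])@R.from_rotvec(v[2:5]).as_matrix()
out=[]
rng=np.random.default_rng(0)
for s in itertools.product([1,-1],repeat=5):
  for k in range(10):
    v0=np.r_[rng.choice([0,90,-90,180]),rng.choice([0,90,-90,180]),rng.normal(size=3)*1.5]
    f=least_squares(lambda v:np.ravel([(o.inv()*R.from_matrix(rot(q,v,s))).as_rotvec() for q,o in zip(Q,O)]),v0,x_scale=[50,50,1,1,1],max_nfev=60)
    out.append((f.cost,s,f.x.round(2).tolist()))
out.sort();[print(o) for o in out[:6]]
E
python3 kin2.py
```

```text
(np.float64(2.3749683328603893e-13), (1, -1, -1, -1, -1), [360.0, 0.0, -1.21, 1.21, -1.21])
(np.float64(2.3749683333053704e-13), (1, -1, -1, -1, 1), [360.0, 180.0, 1.21, -1.21, -1.21])
(np.float64(2.374968334375175e-13), (1, -1, -1, -1, -1), [360.0, 0.0, -1.21, 1.21, -1.21])
(np.float64(2.374968334631303e-13), (1, -1, -1, -1, -1), [0.0, 0.0, 2.42, -2.42, 2.42])
(np.float64(2.3749683348027203e-13), (1, -1, 1, -1, -1), [-180.0, 180.0, 2.42, -2.42, 2.42])
(np.float64(2.3749683349485074e-13), (1, -1, 1, -1, -1), [180.0, -180.0, 2.42, -2.42, 2.42])
```

```bash
cat > kin3.py <<'E'
from kin import Q,P,O,X,Y,Z
from h import *
C=R.from_rotvec(np.array([-1,1,-1])*2*np.pi/3/np.sqrt(3)).as_matrix()
def mats(q):
    R1=Z(q[0]);R2=R1@Y(q[1]);R3=R2@Y(-q[2]);R4=R3@X(-q[3]);R5=R4@Y(-q[4]);R6=R5@X(-q[5]);return R1,R2,R3,R6
def row(q):
    R1,R2,R3,R6=mats(q);return np.stack([R1[:,0],R1[:,1],[0,0,1],R2[:,2],R3[:,0],R3[:,2],R6[:,0]],1)
A=np.vstack([row(q) for q in Q]);V,r,rk,sv=np.linalg.lstsq(A,P.ravel(),rcond=None)
def fk(q): return row(q)@V, R.from_matrix(mats(q)[3]@C)
LO=np.array([-176.03,-82.01,-58.28,-173.87,-174.79,-173.66]);HI=np.array([176.03,121.73,71.71,95.51,-.11,173.66])
from scipy.optimize import least_squares
def ik(Pt,Rt,seeds=30,q0=None,margin=1.):
    rng=np.random.default_rng(1);S=[]
    f=lambda q:(lambda a:np.r_[(a[0]-Pt)*5,(Rt.inv()*a[1]).as_rotvec()])(fk(q))
    for k in range(seeds):
        s=rng.uniform(LO+2,HI-2) if q0 is None or k else q0
        g=least_squares(f,np.clip(s,LO+margin+.01,HI-margin-.01),bounds=(LO+margin,HI-margin),x_scale=50,max_nfev=80)
        if g.cost<1e-7 and not any(np.abs(g.x-y).max()<2 for y in S): S.append(g.x)
    return S
if __name__=="__main__":
    print("r0,d,h,L1,L2,e,L",V.round(4),"max err mm",np.abs(A@V-P.ravel()).max()*1e3,sv.round(3))
    for th in(20,30,40,50,60):
      for psi in(-20,-5,10,25):
        print(th,psi,[x.round(0).astype(int).tolist() for x in ik(np.array([.688,.17,.172]),place_R(psi,th),12)])
E
python3 kin3.py
```

```text
r0,d,h,L1,L2,e,L [ 0.2237 -0.0771  0.0367  0.4533  0.2622  0.0672  0.2424] max err mm 102.52619466619495 [3.778 2.937 2.043 0.887 0.328 0.135 0.107]
20 -20 []
20 -5 []
20 10 []
20 25 [[18, 13, -57, -171, -50, 87]]
30 -20 []
30 -5 []
30 10 []
30 25 [[18, 10, -48, -168, -29, 83]]
40 -20 [[32, 14, -34, 82, -38, 150]]
40 -5 []
40 10 []
40 25 [[18, 10, -40, -151, -11, 66]]
50 -20 []
50 -5 [[27, 12, -29, 58, -24, -171]]
50 10 [[23, 11, -31, 43, -12, -142]]
50 25 [[19, 11, -31, -25, -9, -60]]
60 -20 [[27, 16, -17, 35, -40, -161]]
60 -5 [[25, 14, -20, 28, -32, -141]]
60 10 [[22, 13, -22, 14, -26, -113]]
60 25 [[19, 14, -21, -7, -25, -79]]
```

```bash
python3 - <<'E'
from kin3 import *
import itertools
def cols(q):
    R1=Z(q[0]);R2=R1@Y(q[1]);R3=R2@Y(-q[2]);R4=R3@X(-q[3]);R5=R4@Y(-q[4]);R6=R5@X(-q[5])
    return dict(r0=R1[:,0],d=R1[:,1],h=np.array([0,0,1.]),L1=R2[:,2],L2=R3[:,0],e=R3[:,2],m4y=R4[:,1],m4z=R4[:,2],m5z=R5[:,2],L=R6[:,0])
M=[cols(q) for q in Q]
for ks in (["h","L1","L2","m4y","L"],["h","L1","L2","m4z","L"],["h","L1","L2","d","m4y","L"],["h","L1","L2","e","m4y","L"],["r0","h","L1","L2","e","m4y","L"],["r0","d","h","L1","L2","e","m4y","m4z","L"]):
    A=np.vstack([np.stack([m[k] for k in ks],1) for m in M]);v,*_=np.linalg.lstsq(A,P.ravel(),rcond=None)
    print(dict(zip(ks,v.round(4))),np.abs(A@v-P.ravel()).max()*1e3)
E
```

```text
{'h': np.float64(0.1988), 'L1': np.float64(0.6016), 'L2': np.float64(0.4636), 'm4y': np.float64(-0.1918), 'L': np.float64(0.3844)} 4.316560184292051e-05
{'h': np.float64(0.1865), 'L1': np.float64(0.3798), 'L2': np.float64(0.5441), 'm4z': np.float64(-0.0078), 'L': np.float64(0.1605)} 164.68530821183504
{'h': np.float64(0.1988), 'L1': np.float64(0.6016), 'L2': np.float64(0.4636), 'd': np.float64(-0.0), 'm4y': np.float64(-0.1918), 'L': np.float64(0.3844)} 4.202782122320059e-05
{'h': np.float64(0.1988), 'L1': np.float64(0.6016), 'L2': np.float64(0.4636), 'e': np.float64(-0.0), 'm4y': np.float64(-0.1918), 'L': np.float64(0.3844)} 3.7117633827632446e-05
{'r0': np.float64(-0.0), 'h': np.float64(0.1988), 'L1': np.float64(0.6016), 'L2': np.float64(0.4636), 'e': np.float64(-0.0), 'm4y': np.float64(-0.1918), 'L': np.float64(0.3844)} 2.3023855780235358e-05
{'r0': np.float64(-0.0), 'd': np.float64(-0.0), 'h': np.float64(0.1988), 'L1': np.float64(0.6016), 'L2': np.float64(0.4636), 'e': np.float64(-0.0), 'm4y': np.float64(-0.1918), 'm4z': np.float64(0.0), 'L': np.float64(0.3844)} 1.7197104074107017e-05
```

```bash
cat > k.py <<'E'
from kin3 import mats,C,LO,HI
from h import *
from scipy.optimize import least_squares
def fk(q):
    from kin import X
    R1,R2,R3,R6=mats(q);R4=R3@X(-q[3])
    return np.array([0,0,.1988])+R2[:,2]*.6016+R3[:,0]*.4636-.1918*R4[:,1]+.3844*R6[:,0],R.from_matrix(R6@C)
def ik(Pt,Rt,q0=None,n=14,margin=1.):
    rng=np.random.default_rng(1);S=[];Pt=np.array(Pt)
    f=lambda q:(lambda a:np.r_[(a[0]-Pt)*5,(Rt.inv()*a[1]).as_rotvec()])(fk(q))
    for k in range(1 if q0 is not None else n):
        s=rng.uniform(LO+2,HI-2) if q0 is None else q0
        g=least_squares(f,np.clip(s,LO+margin+.01,HI-margin-.01),bounds=(LO+margin,HI-margin),x_scale=50,max_nfev=60)
        if g.cost<1e-7 and not any(np.abs(g.x-y).max()<2 for y in S): S.append(g.x)
    return S
I=lambda L:[x.round(0).astype(int).tolist() for x in L]
E
cat > f.py <<'E'
from k import *
Yf=R.from_euler("z",180,degrees=True)
print("lie",I(ik([.475,-.025,.03],lie_R(121.2,30,-3))),"flip",I(ik([.475,-.025,.03],lie_R(121.2,30,-3)*Yf)))
for th in(15,30,40):
  for psi in(-60,-30,0,20,40):
    for nm,F in(("+",R.identity()),("-",Yf)):
      print(th,psi,nm,I(ik([.688,.17,.172],place_R(psi,th)*F)))
E
python3 f.py
```

```text
lie [] flip []
15 -60 + [[51, 40, -32, 66, -82, 107]]
15 -60 - [[51, 40, -32, 66, -82, -73]]
15 -30 + []
15 -30 - []
15 0 + []
15 0 - []
15 20 + [[-17, 24, -42, -136, -56, 73]]
15 20 - [[-17, 24, -42, -136, -56, -107]]
15 40 + [[-17, 25, -26, -106, -58, 51]]
15 40 - [[-17, 25, -26, -106, -58, -129]]
30 -60 + [[49, 33, -30, 59, -72, 117]]
30 -60 - [[49, 33, -30, 59, -72, -63]]
30 -30 + []
30 -30 - []
30 0 + []
30 0 - []
30 20 + [[0, 11, -26, -107, -18, 28]]
30 20 - [[0, 11, -26, -107, -18, -152]]
30 40 + [[-3, 15, -19, -84, -36, 17]]
30 40 - [[-3, 15, -19, -84, -36, -163]]
40 -60 + [[48, 29, -27, 53, -66, 125]]
40 -60 - [[48, 29, -27, 53, -66, -55]]
40 -30 + [[35, 17, -50, 94, -44, 120]]
40 -30 - [[35, 17, -50, 94, -44, -60]]
40 0 + [[-2, 10, -37, -166, -7, 78]]
40 0 - [[-2, 10, -37, -166, -7, -102]]
40 20 + []
40 20 - []
40 40 + [[10, 12, -17, -58, -27, -15]]
40 40 - [[10, 12, -17, -58, -27, 165]]
```

```bash
cat > f.py <<'E'
from k import *
Yf=R.from_euler("z",180,degrees=True)
for th in(-40,-20,0,10,20,30,40):
  for F in (R.identity(),Yf): print(th,I(ik([.475,-.025,.03],lie_R(121.2,th,-3)*F,n=30)))
for psi in(25,30,35):print(psi,I(ik([.688,.17,.172],place_R(psi,30))),I(ik([.60,.12,.25],place_R(psi,30))))
E
python3 f.py
```

```text
-40 [[-5, 32, -8, -30, -76, 51]]
-40 [[-5, 32, -8, -30, -76, -129]]
-20 [[7, 21, -22, -19, -56, 36]]
-20 [[7, 21, -22, -19, -56, -144]]
0 [[23, 14, -41, 5, -35, 4]]
0 []
10 [[29, 12, -54, 30, -27, -25]]
10 [[29, 12, -54, 30, -27, 155]]
20 []
20 []
30 []
30 []
40 []
40 []
25 [[0, 11, -24, -98, -21, 22]] [[12, -5, -31, -65, -13, -18]]
30 [[-1, 12, -22, -92, -26, 19]] [[3, -4, -28, -71, -25, -6]]
35 [[-2, 14, -21, -88, -31, 18]] [[-2, -2, -26, -72, -33, -1]]
```

```bash
cat > f.py <<'E'
from k import *
from scipy.spatial.transform import Slerp
def path(q,legs,n=12):
    # legs: (P,R)
    p,r=fk(q);mn=99;mx=0
    for P1,R1 in legs:
        sl=Slerp([0,1],R.concatenate([r,R1]))
        for t in np.linspace(0,1,n+1)[1:]:
            s=ik(p+(np.array(P1)-p)*t,sl(t),q0=q,margin=.3)
            if not s: return None,("fail",t,P1)
            mx=max(mx,np.abs(s[0]-q).max());q=s[0];mn=min(mn,-q[4])
        p,r=np.array(P1),R1;print("   ",q.round(0).astype(int).tolist(),"maxstep",round(mx),"minj5",round(mn))
    return q,mn
if __name__=="__main__":
  for th in(0,8):
    L=ik([.475,-.025,.03],lie_R(121.2,th,-3),n=30);print("lie",th,I(L))
    for psi in(20,30,40,50):
      for q in L[:1]:
        for mid in([.475,-.025,.28],[.55,-.05,.3],[.55,0.05,.25]):
          print(th,psi,mid);m=np.array(mid)
          r=path(q,[(mid,lie_R(121.2,th,-3)),(m,lie_R(80,th,-3)),(m,place_R(psi,th)),([.60,.10,.25],place_R(psi,th)),([.688,.17,.2],place_R(psi,th)),([.688,.17,.165],place_R(psi,th))]);print("  ",r[1])
E
python3 f.py
```

```text
lie 0 [[23, 14, -41, 5, -35, 4]]
0 20 [0.475, -0.025, 0.28]
    [23, -2, -20, 3, -71, 7] maxstep 3 minj5 38
    [23, 0, -19, 3, -73, -34] maxstep 3 minj5 38
    [-62, 15, -49, -98, -86, 64] maxstep 13 minj5 38
    [-35, 27, -51, -125, -83, 80] maxstep 13 minj5 38
    [-20, 38, -46, -140, -85, 86] maxstep 13 minj5 38
    [-20, 45, -46, -140, -90, 90] maxstep 13 minj5 38
   38.135977320093545
0 20 [0.55, -0.05, 0.3]
    [17, 5, -10, 3, -74, 13] maxstep 4 minj5 39
    [17, 7, -8, 3, -76, -28] maxstep 4 minj5 39
    [-54, 13, -41, -103, -80, 55] maxstep 12 minj5 39
    [-35, 27, -51, -125, -83, 80] maxstep 12 minj5 39
    [-20, 38, -46, -140, -85, 86] maxstep 12 minj5 39
    [-20, 45, -46, -140, -90, 90] maxstep 12 minj5 39
   38.601335276701526
0 20 [0.55, 0.05, 0.25]
    [28, 7, -15, 3, -68, 2] maxstep 3 minj5 38
    [27, 8, -13, 3, -71, -38] maxstep 3 minj5 38
    [-46, 26, -52, -114, -85, 79] maxstep 18 minj5 35
    [-35, 27, -51, -125, -83, 80] maxstep 18 minj5 35
    [-20, 38, -46, -140, -85, 86] maxstep 18 minj5 35
    [-20, 45, -46, -140, -90, 90] maxstep 18 minj5 35
   34.519171
[... 6864 characters left out ...]
, -0.05, 0.3]
    [23, 3, -17, 12, -69, 4] maxstep 4 minj5 32
    [22, 8, -11, 10, -77, -34] maxstep 4 minj5 32
    [-44, 18, -17, -81, -89, 35] maxstep 9 minj5 32
    [-29, 20, -24, -92, -77, 44] maxstep 9 minj5 32
    [-20, 29, -19, -100, -70, 49] maxstep 9 minj5 32
    [-20, 33, -20, -101, -72, 53] maxstep 9 minj5 32
   32.46512566619284
8 50 [0.55, 0.05, 0.25]
    [33, 5, -21, 12, -64, -8] maxstep 4 minj5 32
    [31, 10, -14, 9, -73, -44] maxstep 4 minj5 32
    [-37, 19, -26, -87, -82, 45] maxstep 11 minj5 32
    [-29, 20, -24, -92, -77, 44] maxstep 11 minj5 32
    [-20, 29, -19, -100, -70, 49] maxstep 11 minj5 32
    [-20, 33, -20, -101, -72, 53] maxstep 11 minj5 32
   31.95981089954749
```

```bash
cat > g.py <<'E'
from k import *
for th in(0,4,8,12,16):
  q=np.array([-19,34,-45,-139,-74,83.])
  for psi in(20,15,10,5,2,-1):
    s=ik([.688,.1705,.17],place_R(psi,th),q0=q,margin=.3)
    if not s: print(th,psi,"fail");break
    q=s[0]
    u=ik([.60,.1705,.2],place_R(psi,th),q0=q,margin=.3)
    print(th,psi,I(s),I(u))
E
python3 g.py
```

```text
0 20 [[-20, 44, -46, -140, -90, 90]] [[-25, 44, -56, -135, -97, 97]]
0 15 [[-17, 45, -50, -148, -95, 93]] []
0 10 [[-14, 47, -54, -156, -100, 94]] []
0 5 [[-9, 47, -57, -165, -104, 94]] []
0 2 fail
4 20 [[-20, 38, -46, -140, -82, 86]] [[-25, 36, -56, -135, -88, 92]]
4 15 [[-17, 40, -50, -148, -86, 90]] []
4 10 [[-14, 41, -54, -156, -91, 92]] []
4 5 [[-9, 42, -57, -165, -95, 92]] []
4 2 fail
8 20 [[-19, 33, -45, -139, -73, 82]] [[-24, 28, -55, -135, -77, 85]]
8 15 [[-17, 34, -50, -148, -77, 87]] []
8 10 [[-14, 36, -54, -156, -81, 90]] []
8 5 [[-9, 36, -57, -166, -85, 91]] []
8 2 fail
12 20 [[-18, 28, -44, -138, -64, 78]] [[-22, 20, -53, -134, -66, 77]]
12 15 [[-16, 29, -48, -147, -67, 83]] [[-21, 22, -57, -142, -69, 83]]
12 10 [[-13, 30, -52, -156, -71, 87]] []
12 5 [[-9, 31, -56, -166, -75, 89]] []
12 2 [[-6, 31, -58, -172, -77, 90]] []
12 -1 fail
16 20 [[-16, 23, -41, -136, -54, 72]] [[-19, 13, -49, -131, -54, 69]]
16 15 [[-15, 24, -46, -145, -57, 78]] [[-18, 14, -54, -140, -56, 76]]
16 10 [[-12, 25, -50, -155, -60, 84]] []
16 5 [[-9, 26, -54, -165, -64, 87]] []
16 2 [[-6, 26, -56, -172, -66, 89]] []
16 -1 fail
```

```bash
cat > plan.py <<'E'
from f import path
from k import *
G=np.array([.4750,-.0239,.0238]);TH=8;PHI=5;AZ=121.2;B=np.array([.688,.1705]);OFF=.006
def axis(az,t): return R.from_euler("z",az,degrees=True).apply([np.cos(np.radians(t)),0,np.sin(np.radians(t))])
def Rlie(az=AZ,tilt=-3): return R.from_rotvec(axis(az,tilt)*PHI,degrees=True)*lie_R(az,TH,tilt)
def bk(P,Rt,o=OFF): return np.array(P)-o*Rt.apply([0,0,1])
E
cat > g.py <<'E'
from plan import *
RL=Rlie();q=ctrl.get_obs()["joint_pos"]
g=bk(G,RL);print("grasp TCP",g,"z axis",RL.apply([0,0,1]).round(3))
up=g+[0,0,.17]
print("direct");print(path(np.array(q),[(up,RL),(g,RL)])[1])
print("via");print(path(np.array(q),[([.45,-.2,.35],place_R(10,60)),(up,RL),(g,RL)])[1])
q=ik(g,RL,n=30)[0];m=np.array([.55,-.05,.3])
for ps in (8,):
  e=lambda z,psi:bk([*B,z+.112],place_R(psi,TH))
  print(path(q,[(m,RL),(m,Rlie(75)),(m,place_R(20,TH)),(bk([.59,.1,.21],place_R(20,TH)),place_R(20,TH)),(e(.085,20),place_R(20,TH)),(e(.085,ps),place_R(ps,TH)),(e(.055,ps),place_R(ps,TH))])[1])
E
python3 g.py
```

```text
grasp TCP [ 0.47485049 -0.02265349  0.02966718] z axis [ 0.025 -0.208 -0.978]
direct
('fail', np.float64(0.08333333333333333), array([ 0.47485049, -0.02265349,  0.19966718]))
via
('fail', np.float64(0.08333333333333333), [0.45, -0.2, 0.35])
    [23, 6, -15, 12, -74, 4] maxstep 4 minj5 39
    [20, 11, -5, 6, -84, -36] maxstep 4 minj5 39
    [-49, 3, -37, -98, -69, 41] maxstep 14 minj5 39
    [-35, 22, -51, -122, -73, 76] maxstep 14 minj5 39
    [-19, 28, -45, -138, -69, 78] maxstep 14 minj5 39
    [-12, 30, -55, -159, -78, 88] maxstep 14 minj5 39
    [-12, 37, -56, -160, -84, 91] maxstep 14 minj5 39
39.05714986606279
```

```bash
cat > g2.py <<'E'
from plan import *
from kin import Q,P,O
RL=Rlie();g=bk(G,RL);up=g+[0,0,.15]
for i,w in((2,None),(2,([.45,-.2,.33],place_R(10,60))),(1,None)):
    print(i,w is None);print(path(Q[i],([w] if w else [])+[(up,RL),(g,RL)])[1])
to(P[2],O[2])
p,r=P[2],O[2];to(up,RL,p,r)
E
python3 g2.py
```

```text
2 True
    [31, 3, -34, 13, -59, -6] maxstep 7 minj5 35
    [30, 15, -46, 20, -35, -15] maxstep 7 minj5 35
35.173265746227074
2 False
('fail', np.float64(0.16666666666666666), [0.45, -0.2, 0.33])
1 True
    [31, 3, -34, 13, -59, -6] maxstep 6 minj5 59
    [30, 15, -46, 20, -35, -15] maxstep 6 minj5 35
35.17326574622655
shift [  94.1 -117.6 -154. ] turn [-1.54  8.95 -0.49] | 215.0 9.1
shift [176.2  -8.2  18.4] turn [-55.53  61.46 -98.51] | 177.0 128.7
```

>>> {"api": "move_arm", "payload": {
  "motion": [
    [[15,-20,-25],[0,2,0],0],
    [[30,-40,-50],[0,4,0],0],
    [[45,-60,-75],[-1,6,0],0],
    [[60,-80,-100],[-1,8,0],0],
    [[80,-100,-130],[-1.5,9,0],0],
    [[94,-118,-154],[-1.5,9,-0.5],0],
    [[94,-118,-154],[-1.5,9,-0.5],0],
    [[94,-118,-154],[-1.5,9,-0.5],0]
  ]
}}

```text
clock: 3.1
tool_pos: [0.5543, 0.1768, 0.588]
orientation: [126.4, 85.0, 158.2]
force: [0.4, 0.8, -0.6]
opening: 0.0873
gripper_force: 0.0
```

```bash
cat > g3.py <<'E'
from plan import *
RL=Rlie();g=bk(G,RL);up=g+[0,0,.15]
q=np.array(ctrl.get_obs()["joint_pos"]);print(q.round(1),fk(q)[0],pose()[0])
print(path(q,[(up,RL),(g,RL)])[1]);to(up,RL)
E
python3 g3.py
```

```text
[ 11.8 -25.6 -20.2 -67.8 -21.7 -26.6] [0.55423171 0.17677525 0.58795811] [0.55426647 0.17679688 0.58795598]
    [31, 3, -34, 13, -59, -6] maxstep 18 minj5 39
    [30, 15, -46, 20, -35, -15] maxstep 18 minj5 35
35.17326574622639
shift [ 406.7 -156.4 -151.4] turn [-62.45  82.17 -78.53] | 461.0 129.7
```

```bash
cat > cmd.py <<'E'
from plan import *
def app(p,r,s,t): return p+r.apply(np.array(s)/1e3), r*R.from_rotvec(t,degrees=True)
if __name__=="__main__":
  p,r=np.array([.151,-.658,.22]),R.from_euler("xyz",[180,0,-167.063],degrees=True)
  for s,t in(([-330,290,-130],[1,-30,3]),([-170,350,170],[0,-30,0]),([55,127,150],[6.5,8,0]),([94,-118,-154],[-1.5,9,-.5])):
    p,r=app(p,r,s,t);print(p.round(3),r.as_euler("xyz",degrees=True).round(1),I(ik(p,r,n=10)))
E
python3 cmd.py
```

```text
[ 0.408 -0.301  0.35 ] [-179.8   30.  -170.1] [[-30, -10, -15, -21, -63, -44]]
[0.577 0.083 0.287] [-179.6   60.  -169.9] []
[0.656 0.225 0.164] [-173.8   52.  -170.7] []
[0.486 0.095 0.192] [-175.7   43.  -171.2] []
```

>>> {"api": "move_arm", "payload": {
  "motion": [
    [[0,0,0],[0,0,0],0],
    [[0,0,0],[0,0,0],0],
    [[0,0,0],[0,0,0],0]
  ]
}}

```text
clock: 3.35
tool_pos: [0.5549, 0.1762, 0.5853]
orientation: [128.0, 84.8, 159.7]
force: [-0.3, -0.4, -0.9]
opening: 0.0876
gripper_force: 0.0
```

```bash
python3 g3.py
```

```text
[ 11.8 -25.5 -20.4 -67.8 -21.7 -26.6] [0.55484363 0.17618808 0.58526394] [0.55487841 0.17620967 0.58526167]
    [31, 3, -34, 13, -59, -6] maxstep 17 minj5 39
    [30, 15, -46, 20, -35, -15] maxstep 17 minj5 35
35.17326574622721
shift [ 404.5 -155.8 -150.2] turn [-62.32  82.01 -78.7 ] | 459.0 129.6
```

>>> {"api": "move_arm", "payload": {
  "motion": [
    [[20,-8,-7],[-3,4,-4],0],
    [[40,-16,-15],[-6,8,-8],0],
    [[60,-23,-22],[-9,12,-12],0],
    [[80,-31,-30],[-12,16,-16],0],
    [[100,-39,-37],[-16,20,-20],0],
    [[120,-47,-45],[-19,25,-23],0],
    [[140,-55,-52],[-22,29,-27],0],
    [[160,-62,-60],[-25,33,-31],0],
    [[180,-70,-67],[-28,37,-35],0],
    [[202,-78,-75],[-31,41,-39],0]
  ]
}}

```text
clock: 4.18
tool_pos: [0.5157, 0.0751, 0.381]
orientation: [-159.4, 35.7, -91.3]
force: [-0.1, -0.3, -0.5]
opening: 0.0877
gripper_force: 0.0
```

```bash
python3 g3.py
```

```text
[  4.1  -9.1 -10.6 -34.3 -65.1  -3.9] [0.51566632 0.07511552 0.38106893] [0.51568124 0.0751376  0.38103777]
    [31, 3, -34, 13, -59, -6] maxstep 4 minj5 59
    [30, 15, -46, 20, -35, -15] maxstep 4 minj5 35
35.17326574622644
shift [197.7  73.4  85.5] turn [-30.87  40.96 -39.63] | 228.0 64.8
```

Works as modelled. Continuing to the pose above the lamp.

>>> {"api": "move_arm", "payload": {
  "motion": [
    [[20,7,9],[-3,4,-4],0],
    [[40,15,17],[-6,8,-8],0],
    [[60,22,26],[-9,12,-12],0],
    [[80,30,34],[-12,16,-16],0],
    [[100,37,43],[-16,20,-20],0],
    [[120,44,51],[-19,25,-24],0],
    [[140,52,60],[-22,29,-28],0],
    [[160,60,69],[-25,33,-32],0],
    [[180,67,78],[-28,37,-36],0],
    [[198,73,85],[-31,41,-39.6],0]
  ]
}}

```text
clock: 5.02
tool_pos: [0.4747, -0.0215, 0.1796]
orientation: [174.8, -11.0, -58.0]
force: [0.8, -0.9, -0.1]
opening: 0.0874
gripper_force: 0.0
```

```bash
python3 g3.py; cat > g4.py <<'E'
from plan import *
S={n:snap(n) for n in("side","top")}
RL=Rlie();to(bk(G,RL)+[0,0,.06],RL);to(bk(G,RL),RL)
im=[]
for n,c in(("top",(300,200)),("side",(317,222))):
    x,y=c[0]-65,c[1]-75;im.append(cv2.resize(S[n]["color"][y:y+150,x:x+130],None,fx=3,fy=3))
cv2.imwrite("pics/hover.png",np.hstack(im))
E
python3 g4.py
```

```text
[ 30.7   3.2 -33.7  13.  -58.8  -6.4] [ 0.47465037 -0.02149936  0.17962855] [ 0.47465133 -0.02150794  0.17958847]
    [31, 3, -34, 13, -59, -6] maxstep 0 minj5 59
    [30, 15, -46, 20, -35, -15] maxstep 2 minj5 35
35.17326574622731
shift [1.1 0.4 0.2] turn [ 0.12 -0.04  0.13] | 1.0 0.2
shift [-14.5 -10.1  85.6] turn [0.49 0.06 0.18] | 87.0 0.5
shift [-25.8 -15.8 144.2] turn [0.49 0.06 0.18] | 147.0 0.5
```

View pics/hover.png

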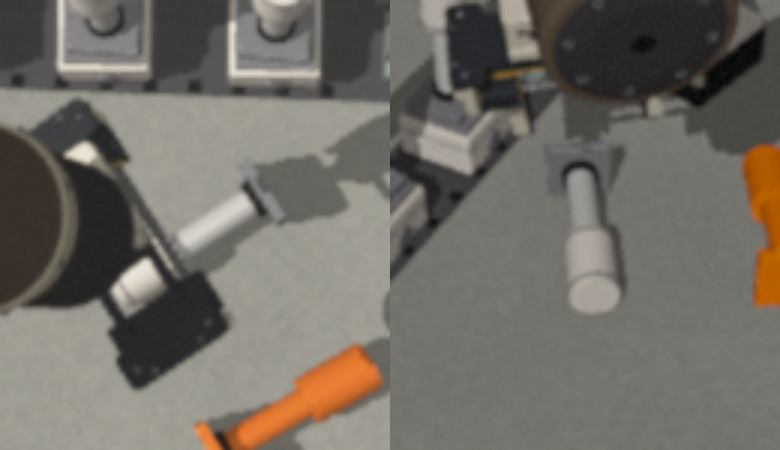

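Top view: the gripper straddles the lamp, around (140,285) in the crop, with the jaws across its axis. It is clear of the orange look-alike at (300,400) in the crop. Descending, then closing.

>>> {"api": "move_arm", "payload": {
  "motion": [
    [[-6,-4,30],[0,0,0],0],
    [[-11,-8,60],[0.5,0,0],0],
    [[-15,-10,86],[0.5,0,0],0],
    [[-19,-12,106],[0.5,0,0],0],
    [[-22,-13,122],[0.5,0,0],0],
    [[-24,-15,134],[0.5,0,0],0],
    [[-25,-15.5,140],[0.5,0,0],0],
    [[-26,-16,144],[0.5,0,0],0],
    [[-26,-16,144],[0.5,0,0],0]
  ]
}}

```text
clock: 5.87
tool_pos: [0.4795, -0.0205, 0.0342]
orientation: [175.6, -10.8, -58.3]
force: [0.6, -0.1, -0.2]
opening: 0.0879
gripper_force: 0.0
```

>>> {"api": "move_arm", "payload": {
  "motion": [
    [[0,0,0],[0,0,0],0.3],
    [[0,0,0],[0,0,0],0.5],
    [[0,0,0],[0,0,0],0.7],
    [[0,0,0],[0,0,0],0.8],
    [[0,0,0],[0,0,0],0.8],
    [[0,0,0],[0,0,0],0.8],
    [[0,0,0],[0,0,0],0.8],
    [[0,0,0],[0,0,0],0.8]
  ]
}}

```text
clock: 6.53
tool_pos: [0.4794, -0.02, 0.0345]
orientation: [175.6, -10.8, -58.2]
force: [-0.2, -0.6, 1.3]
opening: 0.0398
gripper_force: 0.0
```

>>> {"api": "move_arm", "payload": {
  "motion": [
    [[0,0,0],[0,0,0],0.8],
    [[0,0,0],[0,0,0],0.8],
    [[0,0,0],[0,0,0],0.8]
  ]
}}

```text
clock: 6.78
tool_pos: [0.4795, -0.0202, 0.0351]
orientation: [175.6, -10.9, -58.2]
force: [-6.7, 1.6, 19.8]
opening: 0.024
gripper_force: 26.3
```

```bash
cat > g5.py <<'E'
from plan import *
import sys
S={n:snap(n) for n in("side","top")}
print(pose()[0],pose()[2]["opening"],pose()[2]["force"])
RL=Rlie();to(bk(G,RL),RL)
im=[]
for n,c in(("top",(300,200)),("side",(317,222))):
    x,y=c[0]-65,c[1]-75;im.append(cv2.resize(S[n]["color"][y:y+150,x:x+130],None,fx=3,fy=3))
cv2.imwrite("pics/grip.png",np.hstack(im))
E
python3 g5.py
```

```text
[ 0.47959374 -0.02019849  0.03547627] 0.02278238704224574 [-7.51791304  2.50278635 18.67845244]
shift [-1.5  4.9  6. ] turn [-0.67  0.1  -0.11] | 8.0 0.7
```

View pics/grip.png

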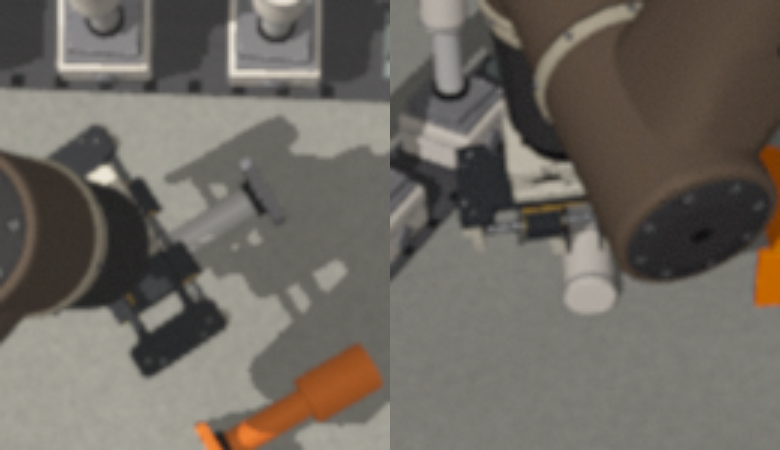

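The lamp end hasn't moved noticeably: it is still at crop (590,295) in the side view. But the jaws closed to 23 mm, less than the 44 mm lamp, so this isn't a proper grip on the lamp. I'll check the geometry before doing anything else.

```bash
cat > g6.py <<'E'
from plan import *
import pickle
S=pickle.load(open("s0.pkl","rb"));T,D=S["top"],S["side"]
p,r,o=pose();z=r.apply([0,0,1])
print("TCP",p,"z",z.round(3),"y",r.apply([0,1,0]).round(3),o["joint_pos"].round(1),fk(o["joint_pos"])[0])
m=onz(T,(289,201.3),.08);s=(p[2]-.08)/z[2];print("seen",m,"expected",p-z*s)
a=axis(AZ,-3);L=np.array([.467,-.0106,.0233])
for nm,P in(("tip",p+.019*z),("tcp",p)):
    k=(P-L)@a;foot=L+a*k;print(nm,P.round(4),"axial",(.1275+k)*1e3,"offset tool xyz mm",r.inv().apply(foot-P)*1e3, "px",proj(T,P),proj(D,P))
print("lamp px",proj(T,L),proj(D,L))
E
python3 g6.py
```

```text
TCP [ 0.47959374 -0.02019849  0.03547627] z [ 0.034 -0.2   -0.979] y [-0.855 -0.513  0.075] [ 29.6  14.2 -45.8  19.2 -35.6 -14.4] [ 0.47959235 -0.02019028  0.03551641]
seen [ 0.49548468 -0.02729574  0.08      ] expected [ 0.47804807 -0.01108661  0.08      ]
tip [ 0.4802 -0.024   0.0169] axial 109.5362492931722 offset tool xyz mm [ 0.96716513  4.92402339 -6.95920757] px [289.01485656 209.17305761] [317.03652263 232.59467112]
tcp [ 0.4796 -0.0202  0.0355] axial 112.14883017213282 offset tool xyz mm [-1.62059924  4.92458448 11.68155143] px [287.21636891 208.94490765] [316.52410612 228.70290946]
lamp px [283.90048898 214.1300121 ] [319.31201873 235.79575347]
```

```bash
cat > g7.py <<'E'
from plan import *
p,r,o=pose();print(p,o["opening"],o["force"])
im=[]
for n,c in(("top",(290,208)),("side",(318,225))):
    s=snap(n);x,y=c[0]-30,c[1]-35;I_=cv2.resize(s["color"][y:y+70,x:x+60],None,fx=6.5,fy=6.5,interpolation=cv2.INTER_CUBIC)
    def mark(P,col):
        u=(proj(s,P)-[x,y]+.5)*6.5;cv2.circle(I_,tuple(int(v) for v in u),3,col,-1)
    for z in(.019,0,-.047,-.08): mark(p+r.apply([0,0,z]),(0,0,255))
    for yy in(-1,1):
        for z in(.019,-.047): mark(p+r.apply([0,yy*(o["opening"]/2),z]),(0,255,0))
        mark(p+r.apply([0,yy*.096,-.047]),(255,0,0))
    a=axis(AZ,-3);L=np.array([.467,-.0106,.0233])
    for k in(-.1275,-.0325,.0325): mark(L+a*k,(0,255,255))
    im.append(I_)
cv2.imwrite("pics/z.png",np.hstack(im))
E
python3 g7.py
```

```text
[ 0.47959374 -0.02019849  0.03547627] 0.02278238704224574 [-7.51791304  2.50278635 18.67845244]
```

View pics/z.png

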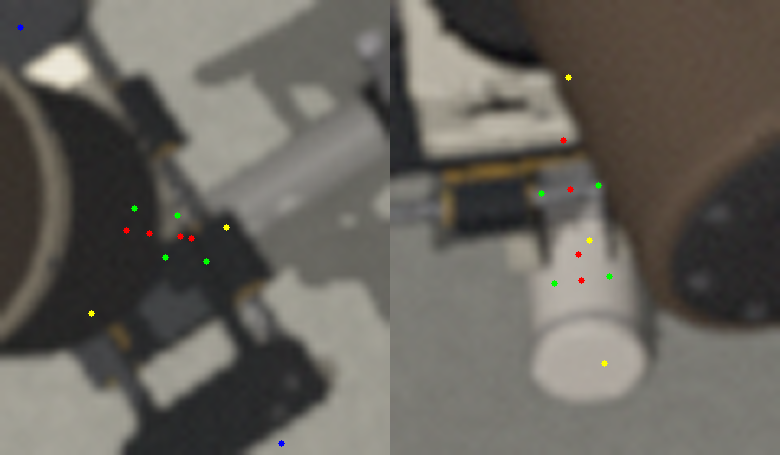

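In the side view the finger ends, near (547,265) and (612,260), sit inside the lamp's outline, so the pinch is wrong. I'll open, lift clear and measure again.

>>> {"api": "move_arm", "payload": {
  "motion": [
    [[0,0,0],[0,0,0],0],
    [[0,0,0],[0,0,0],0],
    [[0,0,0],[0,0,0],0],
    [[0,0,0],[0,0,0],0],
    [[0,0,0],[0,0,0],0],
    [[0,0,0],[0,0,0],0],
    [[0,0,0],[0,0,0],0],
    [[0,0,0],[0,0,0],0]
  ]
}}

```text
clock: 7.65
tool_pos: [0.4793, -0.0201, 0.0343]
orientation: [175.6, -10.8, -58.2]
force: [0.6, 0.5, 0.5]
opening: 0.0703
gripper_force: 0.0
```

>>> {"api": "move_arm", "payload": {
  "motion": [
    [[0,0,-20],[0,0,0],0],
    [[0,0,-60],[0,0,0],0],
    [[0,0,-100],[0,0,0],0],
    [[0,-40,-130],[0,0,0],0],
    [[0,-80,-150],[0,0,0],0],
    [[0,-120,-150],[0,0,0],0],
    [[0,-120,-150],[0,0,0],0]
  ]
}}

```text
clock: 8.23
tool_pos: [0.5821, 0.0749, 0.1735]
orientation: [175.9, -10.9, -58.1]
force: [1.0, -0.7, 0.7]
opening: 0.0879
gripper_force: 0.0
```

```bash
cat > a2.py <<'E'
from h import *
import pickle
S={n:snap(n) for n in("side","top")}
pickle.dump(S,open("s1.pkl","wb"));print(pose()[0])
def crop(n,x,y,w,h,f): return cv2.resize(S[n]["color"][y:y+h,x:x+w],None,fx=f,fy=f,interpolation=cv2.INTER_CUBIC)
cv2.imwrite("pics/re.png",np.hstack([crop("top",260,165,80,75,5),crop("side",280,185,80,75,5)]))
E
python3 a2.py
```

```text
[0.57827329 0.07251883 0.17133891]
```

View pics/re.png

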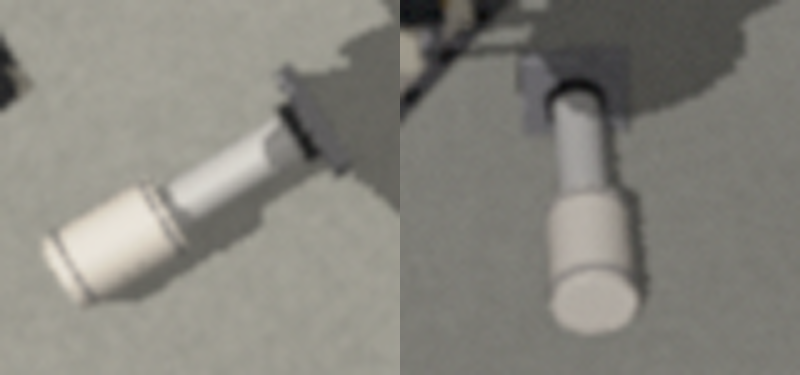

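```bash
cat > m.py <<'E'
from h import *
import pickle
g=cv2.imread("pics/grip.png")[1::3,391::3];S0=pickle.load(open("s0.pkl","rb"));S1=pickle.load(open("s1.pkl","rb"))
for nm,im,ox,oy in(("grip",g,252,147),("s0",S0["side"]["color"],0,0)):
    print(nm,"cols 306..332");
    for y in range(216,240,2): print(y,(im[y-oy,306-ox:333-ox].astype(int).sum(1)//3).tolist())
def pm(s,box):
    x,y,w,h=box;c=s["color"][y:y+h,x:x+w].astype(int);v=c.sum(2)/3
    return v
# masks in s1
for n,box in(("top",(262,195,45,32)),("side",(305,218,30,38))):
    v=pm(S1[n],box);print(n);
    for r in v[::2]: print(r.astype(int)[::2].tolist())
E
python3 m.py
```

```text
grip cols 306..332
216 [84, 78, 74, 59, 58, 83, 95, 99, 99, 98, 100, 97, 92, 70, 54, 53, 60, 60, 61, 65, 69, 67, 71, 68, 71, 74, 74]
218 [38, 42, 46, 48, 61, 76, 89, 94, 89, 91, 95, 106, 95, 78, 62, 53, 56, 61, 60, 63, 65, 68, 64, 68, 70, 74, 75]
220 [44, 40, 54, 82, 91, 95, 111, 108, 100, 97, 95, 93, 93, 97, 79, 57, 51, 58, 59, 61, 66, 63, 66, 70, 72, 75, 76]
222 [44, 40, 42, 44, 41, 60, 83, 91, 90, 89, 94, 112, 130, 129, 105, 65, 48, 53, 56, 61, 62, 65, 69, 71, 75, 72, 70]
224 [36, 34, 40, 47, 34, 51, 76, 93, 109, 130, 146, 161, 168, 163, 145, 99, 54, 48, 54, 58, 60, 65, 69, 73, 71, 67, 60]
226 [109, 113, 108, 93, 66, 58, 93, 124, 159, 175, 177, 175, 171, 169, 162, 119, 83, 82, 66, 57, 55, 64, 70, 67, 65, 61, 53]
228 [146, 150, 151, 142, 109, 69, 107, 156, 175, 176, 176, 174, 170, 169, 161, 127, 96, 117, 107, 71, 56, 63, 66, 65, 61, 52, 47]
230 [138, 147, 147, 144, 127, 98, 127, 163, 175, 176, 175, 172, 171, 168, 162, 146, 128, 127, 119, 86, 61, 60, 63, 63, 56, 48, 44]
232 [119, 121, 121, 133, 148, 157, 166, 172, 174, 175, 175, 174, 172, 168, 165, 160, 151, 143, 128, 102, 70, 61, 6
[... 4648 characters left out ...]
8, 75, 109, 121, 124]
[120, 120, 122, 158, 161, 149, 146, 144, 135, 126, 110, 78, 106, 122, 120]
[123, 121, 120, 138, 150, 173, 177, 171, 166, 153, 108, 76, 83, 121, 122]
[122, 121, 113, 148, 175, 171, 171, 169, 171, 170, 151, 89, 96, 121, 122]
[120, 118, 115, 162, 170, 169, 169, 169, 170, 170, 172, 124, 102, 121, 121]
[121, 119, 127, 165, 168, 169, 169, 167, 169, 170, 171, 126, 117, 121, 119]
[118, 118, 118, 151, 170, 170, 169, 170, 168, 170, 160, 116, 119, 120, 121]
[119, 118, 116, 122, 145, 160, 165, 162, 158, 149, 124, 122, 121, 121, 124]
[117, 120, 121, 118, 119, 122, 124, 121, 119, 117, 120, 121, 119, 118, 117]
[118, 119, 120, 119, 121, 121, 120, 120, 120, 121, 121, 119, 119, 120, 123]
```

```bash
cat > g8.py <<'E'
from plan import *
p,r,o=pose();print(p,o["opening"],o["clock"])
im=[]
for n in("top","side"):
    s=snap(n);c=proj(s,p).astype(int);x,y=c[0]-32,c[1]-37;I_=cv2.resize(s["color"][y:y+74,x:x+65],None,fx=6,fy=6,interpolation=cv2.INTER_CUBIC)
    def mark(P,col):
        u=(proj(s,P)-[x,y]+.5)*6;cv2.circle(I_,tuple(int(v) for v in u),3,col,-1)
    mark(p,(0,0,255))
    for yy in(-1,1):
        for z in(.019,-.047): mark(p+r.apply([0,yy*.044,z]),(0,255,0)); mark(p+r.apply([0,yy*.065,z]),(255,255,0))
        for xx in(-1,1): mark(p+r.apply([xx*.039,yy*.096,-.047]),(255,0,0))
    im.append(I_);print(n,x,y)
cv2.imwrite("pics/z2.png",np.hstack(im))
E
python3 g8.py
```

```text
[0.57827329 0.07251883 0.17133891] 0.08753223267662323 8.3333
top 211 126
side 228 164
```

View pics/z2.png

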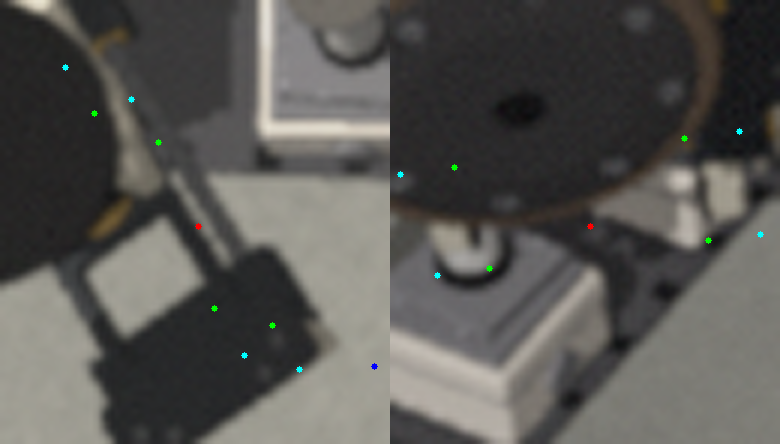

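```bash
cat > g9.py <<'E'
from plan import *
import pickle
S=pickle.load(open("s1.pkl","rb"));D=S["side"];T=S["top"]
tip=np.array([.4802,-.024,.0169])
for z in(.017,.036,.0425):print(z,"grip tip err",((onz(D,(316.5,231),z)-tip)*1e3).round(1))
p,r,o=pose()
c=p+r.apply([-.0095,.044,.019]);print("pred corner",c,proj(D,c))
for dz in(0,.013,.026):print(dz,((onz(D,(276.5,204.8),c[2]+dz)-c)*1e3).round(1))
b=p+r.apply([.039,.096,-.047]);print("body corner err top",[((onz(T,(211+330/6,126+345/6),b[2]+dz)-b)*1e3).round(1) for dz in(0,.026)], "tool axes",r.as_matrix().round(2).tolist())
E
python3 g9.py
```

```text
0.017 grip tip err [ 3.8 -4.6  0.1]
0.036 grip tip err [-4.4 11.8 19.1]
0.0425 grip tip err [-7.3 17.4 25.6]
pred corner [0.53408254 0.05251921 0.15424515] [281.89418755 206.71932116]
0 [15.  -0.4  0. ]
0.013 [ 7.2 11.4 13. ]
0.026 [-0.7 23.3 26. ]
body corner err top [array([ 9.2, 16.4, -0. ]), array([ 5.8, 13.8, 26. ])] tool axes [[0.52, -0.86, 0.03], [-0.83, -0.51, -0.2], [0.19, 0.08, -0.98]]
```

```bash
cat > c2.py <<'E'
from plan import *
import pickle
S=pickle.load(open("s1.pkl","rb"));T,D=S["top"],S["side"]
t=lambda x,y:((x-2)/5+260,(y-2)/5+165); d=lambda x,y:((x-402)/5+280,(y-2)/5+185)
def plane(s,p,q):
    o,a=ray(s,p);_,b=ray(s,q);n=np.cross(a,b);n/=np.linalg.norm(n);return n,n@o
n1,c1=plane(T,t(64,270),t(275,140));n2,c2=plane(D,d(579,125),d(590,245))
u=np.cross(n1,n2);u/=np.linalg.norm(u);u*=np.sign(u[1]);p0=np.linalg.lstsq(np.array([n1,n2,u]),np.array([c1,c2,0]),rcond=None)[0]
def along(s,px):
    o,b=ray(s,px);return p0+u*np.linalg.lstsq(np.stack([u,-b],1),o-p0,rcond=None)[0][0]
J=along(T,t(165,211));E=along(T,t(64,270));C=(J+E)/2;az=np.degrees(np.arctan2(u[1],u[0]))
print("az",az,"el",np.degrees(np.arcsin(u[2])),"J",J.round(4),"E",E.round(4),np.linalg.norm(J-E),"lamp",C.round(4))
G=C-u*.0215;RL=Rlie(az);g=bk(G,RL);print("G",G,"tcp",g)
to(g+[0,0,.1],RL);to(g,RL)
q=np.array(pose()[2]["joint_pos"]);print(path(q,[(g+[0,0,.1],RL),(g-[0,0,.025],RL)])[1])
E
python3 c2.py
```

```text
az 119.94944283437468 el -5.767738526060231 J [ 0.4857 -0.0338  0.0404] E [0.4554 0.0189 0.0342] 0.06117556718888481 lamp [ 0.4705 -0.0074  0.0373]
G [ 0.48122475 -0.02597477  0.03944663] tcp [ 0.48110248 -0.02472529  0.04531381]
shift [ 25.9 128.2  41.6] turn [-0.77  0.07  1.11] | 137.0 1.4
shift [  7.2 120.4 139.5] turn [-0.77  0.07  1.11] | 184.0 1.4
    [30, 6, -36, 14, -54, -8] maxstep 1 minj5 54
    [29, 16, -46, 20, -34, -16] maxstep 2 minj5 34
34.10076195349242
```

```bash
cat > c3.py <<'E'
from plan import *
import pickle
S=pickle.load(open("s1.pkl","rb"));T,D=S["top"],S["side"]
t=lambda x,y:((x-2)/5+260,(y-2)/5+165); d=lambda x,y:((x-402)/5+280,(y-2)/5+185)
print("end",tri(T,t(64,270),D,d(595,300)))
for z in(.0215,.0245): print(z,"top E,J,stemfoot",onz(T,t(64,270),z).round(4),onz(T,t(165,209),z).round(4),onz(T,t(275,140),z).round(4),"side end",onz(D,d(595,300),z).round(4))
S0=pickle.load(open("s0.pkl","rb"))
t0=lambda x,y:((x-1.5)/4+250,(y-1.5)/4+160); d0=lambda x,y:((x-401.5)/4+270,(y-1.5)/4+180)
print("s0 end",tri(S0["top"],t0(98,243),S0["side"],d0(600,259)))
E
python3 c3.py
```

```text
end (array([0.45524409, 0.01949228, 0.02468346]), np.float64(0.001301171772490136))
0.0215 top E,J,stemfoot [0.456  0.02   0.0215] [ 0.487  -0.0338  0.0215] [ 0.5224 -0.0928  0.0215] side end [0.4559 0.0167 0.0215]
0.0245 top E,J,stemfoot [0.4559 0.0197 0.0245] [ 0.4868 -0.0339  0.0245] [ 0.522  -0.0928  0.0245] side end [0.4547 0.0191 0.0245]
s0 end (array([0.45218028, 0.01581791, 0.0230631 ]), np.float64(0.00219529803402531))
```

```bash
sed -i 's/^G=.*;TH=8/G=np.array([.4822,-.0255,.0245]);TH=8/; s/AZ=121.2/AZ=120.5/' plan.py; cat > n.py <<'E'
from plan import *
RL=Rlie();g=bk(G,RL)
for dz in(.08,.012,0,-.02):to(g+[0,0,dz],RL)
E
python3 n.py
```

```text
shift [ 19.5 124.4  75.7] turn [-0.67  0.11  0.57] | 147.0 0.9
shift [  6.7 119.1 142.3] turn [-0.67  0.11  0.57] | 186.0 0.9
shift [  4.5 118.2 154.1] turn [-0.67  0.11  0.57] | 194.0 0.9
shift [  0.7 116.7 173.6] turn [-0.67  0.11  0.57] | 209.0 0.9
```

>>> {"api": "move_arm", "payload": {
  "motion": [
    [[5,40,5],[0,0,0],0],
    [[10,80,20],[-0.7,0,0.6],0],
    [[18,110,50],[-0.7,0,0.6],0],
    [[19,124,76],[-0.7,0,0.6],0],
    [[19,124,76],[-0.7,0,0.6],0],
    [[14,122,100],[-0.7,0,0.6],0],
    [[10,121,122],[-0.7,0,0.6],0],
    [[7,119,142],[-0.7,0,0.6],0],
    [[7,119,142],[-0.7,0,0.6],0],
    [[7,119,142],[-0.7,0,0.6],0]
  ]
}}

```text
clock: 9.27
tool_pos: [0.4825, -0.0246, 0.0434]
orientation: [174.9, -10.9, -58.8]
force: [1.0, 0.5, 0.7]
opening: 0.0878
gripper_force: 0.0
```

```bash
python3 n.py
```

```text
shift [ 12.1   6.  -65.6] turn [ 0.05  0.09 -0.  ] | 67.0 0.1
shift [-0.7  0.1  0.9] turn [ 0.05  0.09 -0.  ] | 1.0 0.1
shift [-3.  -1.  12.6] turn [ 0.05  0.09 -0.  ] | 13.0 0.1
shift [-6.7 -2.7 32.2] turn [ 0.05  0.09 -0.  ] | 33.0 0.1
```

>>> {"api": "move_arm", "payload": {
  "motion": [
    [[-1.5,-0.5,6],[0,0,0],0],
    [[-3,-1,12.5],[0,0,0],0],
    [[-3,-1,12.5],[0,0,0],0]
  ]
}}

```text
clock: 9.52
tool_pos: [0.4831, -0.0233, 0.0304]
orientation: [175.0, -10.9, -58.8]
force: [-1.0, -1.0, 0.7]
opening: 0.0874
gripper_force: 0.0
```

>>> {"api": "move_arm", "payload": {
  "motion": [
    [[-0.5,-0.2,2],[0,0,0],0],
    [[-1,-0.5,4],[0,0,0],0],
    [[-1,-0.5,4],[0,0,0],0]
  ]
}}

```text
clock: 9.77
tool_pos: [0.4832, -0.023, 0.0264]
orientation: [175.0, -10.9, -58.8]
force: [0.0, -0.2, -0.3]
opening: 0.0876
gripper_force: 0.0
```

>>> {"api": "move_arm", "payload": {
  "motion": [
    [[-0.5,-0.2,2],[0,0,0],0],
    [[-1,-0.5,4],[0,0,0],0],
    [[-1,-0.5,4],[0,0,0],0]
  ]
}}

```text
clock: 10.02
tool_pos: [0.4831, -0.0228, 0.022]
orientation: [175.0, -10.9, -58.8]
force: [0.4, 0.3, -0.8]
opening: 0.0875
gripper_force: 0.0
```

>>> {"api": "move_arm", "payload": {
  "motion": [
    [[-0.5,-0.2,2],[0,0,0],0],
    [[-1,-0.5,4],[0,0,0],0],
    [[-1,-0.5,4],[0,0,0],0]
  ]
}}

```text
clock: 10.27
tool_pos: [0.4831, -0.0226, 0.0178]
orientation: [175.0, -10.9, -58.8]
force: [-1.3, 0.4, 0.2]
opening: 0.0874
gripper_force: 0.0
```

>>> {"api": "move_arm", "payload": {
  "motion": [
    [[-0.5,-0.2,2],[0,0,0],0],
    [[-0.5,-0.2,3],[0,0,0],0],
    [[-0.5,-0.2,3],[0,0,0],0]
  ]
}}

```text
clock: 10.52
tool_pos: [0.4831, -0.0227, 0.0149]
orientation: [175.0, -10.9, -58.8]
force: [-0.1, -0.1, 0.1]
opening: 0.0878
gripper_force: 0.0
```

>>> {"api": "move_arm", "payload": {
  "motion": [
    [[-0.5,-0.2,2],[0,0,0],0],
    [[-0.5,-0.2,3],[0,0,0],0],
    [[-0.5,-0.2,3],[0,0,0],0]
  ]
}}

```text
clock: 10.77
tool_pos: [0.4831, -0.0228, 0.0119]
orientation: [175.0, -10.9, -58.8]
force: [-0.6, -0.0, 0.4]
opening: 0.0877
gripper_force: 0.0
```

>>> {"api": "move_arm", "payload": {
  "motion": [
    [[-0.5,-0.2,2],[0,0,0],0],
    [[-1,-0.5,5],[0,0,0],0],
    [[-1,-0.5,5],[0,0,0],0]
  ]
}}

```text
clock: 11.02
tool_pos: [0.483, -0.0228, 0.0065]
orientation: [175.0, -10.9, -58.8]
force: [-0.1, 0.4, -0.5]
opening: 0.0876
gripper_force: 0.0
```

>>> {"api": "move_arm", "payload": {
  "motion": [
    [[-0.5,-0.2,2],[0,0,0],0],
    [[-0.5,-0.2,3],[0,0,0],0],
    [[-0.5,-0.2,3],[0,0,0],0]
  ]
}}

```text
clock: 11.27
tool_pos: [0.4831, -0.0229, 0.0037]
orientation: [175.0, -10.9, -58.8]
force: [-0.3, 0.4, -0.9]
opening: 0.0881
gripper_force: 0.0
```

>>> {"api": "move_arm", "payload": {
  "motion": [
    [[0,0,0],[0,0,0],0.8],
    [[0,0,0],[0,0,0],0.8],
    [[0,0,0],[0,0,0],0.8],
    [[0,0,0],[0,0,0],0.8],
    [[0,0,0],[0,0,0],0.8],
    [[0,0,0],[0,0,0],0.8],
    [[0,0,0],[0,0,0],0.8],
    [[0,0,0],[0,0,0],0.8],
    [[0,0,0],[0,0,0],0.8]
  ]
}}

```text
clock: 12.02
tool_pos: [0.4829, -0.023, 0.0039]
orientation: [175.0, -10.9, -58.8]
force: [-1.6, -0.9, 1.6]
opening: 0.0434
gripper_force: 29.8
```

```bash
cat > l.py <<'E'
from plan import *
p,r,o=pose();q=np.array(o["joint_pos"]);m=np.array([.55,-.05,.3])
e=lambda z,psi:bk([*B,z+.112],place_R(psi,TH),.03)
print(path(q,[(p+[0,0,.1],r),(m,Rlie()),(m,Rlie(75)),(m,place_R(20,TH)),(bk([.59,.08,.22],place_R(20,TH)),place_R(20,TH)),(e(.085,20),place_R(20,TH)),(e(.085,8),place_R(8,TH)),(e(.055,8),place_R(8,TH))])[1])
to(p+[0,0,.06],r);to(m,Rlie());to(m,Rlie(75))
E
python3 l.py
```

```text
[30, 9, -39, 15, -48, -10] maxstep 1 minj5 33
    [23, 6, -14, 12, -74, 4] maxstep 2 minj5 33
    [20, 11, -5, 6, -84, -36] maxstep 3 minj5 33
    [-49, 3, -37, -98, -69, 41] maxstep 14 minj5 33
    [-36, 19, -49, -119, -71, 71] maxstep 14 minj5 33
    [-21, 27, -47, -136, -70, 79] maxstep 14 minj5 33
    [-14, 30, -58, -158, -80, 89] maxstep 14 minj5 33
('fail', np.float64(0.16666666666666666), array([0.65858107, 0.16636544, 0.17117519]))
shift [ 11.3   5.2 -58.7] turn [0. 0. 0.] | 60.0 0.0
shift [ 112.7  -18.8 -282.6] turn [-0.06  0.1  -0.04] | 305.0 0.1
shift [ 112.7  -18.8 -282.6] turn [-8.67 -3.84 44.46] | 305.0 45.5
```

>>> {"api": "move_arm", "payload": {
  "motion": [
    [[1,0.5,-5],[0,0,0],0.8],
    [[3,1.5,-15],[0,0,0],0.8],
    [[6,3,-30],[0,0,0],0.8],
    [[11,5,-55],[0,0,0],0.8],
    [[20,2,-80],[0,0,0],0.8],
    [[32,-1,-105],[0,0,0],0.8],
    [[44,-4,-130],[0,0,0],0.8],
    [[55,-7,-155],[0,0,0],0.8],
    [[66,-10,-180],[0,0,0],0.8],
    [[77,-12,-205],[0,0,0],0.8]
  ]
}}

```text
clock: 12.85
tool_pos: [0.5279, -0.0391, 0.2194]
orientation: [175.0, -10.8, -58.8]
force: [0.6, 0.1, -3.0]
opening: 0.0432
gripper_force: 29.9
```

```bash
cat > l2.py <<'E'
from plan import *
p,r,o=pose();m=np.array([.55,-.05,.3]);print(o["opening"],o["force"],p)
to(m,Rlie(75));to(m,place_R(20,TH),m,Rlie(75))
E
python3 l2.py
```

```text
0.043246328595736676 [ 0.56424706  0.14006522 -3.01036235] [ 0.52792838 -0.03912702  0.2194411 ]
shift [ 35.5  -6.7 -76.1] turn [-8.72 -3.76 44.5 ] | 84.0 45.5
shift [0. 0. 0.] turn [ 39.67 -87.46  46.76] | 0.0 106.8
```

>>> {"api": "move_arm", "payload": {
  "motion": [
    [[5,-1,-12],[-1,-0.5,6],0.8],
    [[10,-2,-24],[-2.5,-1,12],0.8],
    [[16,-3,-36],[-3.5,-1.5,18],0.8],
    [[22,-4,-48],[-5,-2,25],0.8],
    [[28,-5,-60],[-6,-2.5,31],0.8],
    [[32,-6,-70],[-7,-3,38],0.8],
    [[35,-7,-76],[-8.7,-3.8,44.5],0.8],
    [[35,-7,-76],[-8.7,-3.8,44.5],0.8]
  ]
}}

```text
clock: 13.52
tool_pos: [0.5513, -0.0494, 0.2993]
orientation: [175.0, -10.9, -104.7]
force: [1.7, 0.9, -1.9]
opening: 0.043
gripper_force: 29.9
```

```bash
cat > l3.py <<'E'
from plan import *
p,r,o=pose();m=np.array([.55,-.05,.3]);print(o["opening"],o["force"],p)
q=np.array(o["joint_pos"]);print(q.round(0),path(q,[(m,place_R(20,TH))])[1])
to(m,place_R(20,TH))
E
python3 l3.py
```

```text
0.04302892547441635 [ 1.73948387  0.87050741 -1.94944614] [ 0.55131139 -0.04936975  0.29932866]
    [-49, 3, -37, -98, -69, 41] maxstep 14 minj5 47
[ 20.  12.  -5.   6. -84. -36.] 46.98048305026273
shift [ 1.1  1.1 -0.4] turn [ 39.38 -87.46  46.44] | 2.0 106.6
```

>>> {"api": "move_arm", "payload": {
  "motion": [
    [[0,0,0],[2,-4.4,2.3],0.8],
    [[0,0,0],[4,-8.8,4.6],0.8],
    [[0,0,0],[6,-13.1,7],0.8],
    [[0,0,0],[8,-17.5,9.3],0.8],
    [[0,0,0],[10,-21.9,11.6],0.8],
    [[0,0,0],[12,-26.2,14],0.8],
    [[0,0,0],[14,-30.6,16.3],0.8],
    [[0,0,0],[16,-35,18.6],0.8],
    [[0,0,0],[18,-39.4,21],0.8],
    [[0,0,0],[19.7,-43.7,23.2],0.8]
  ]
}}

```text
clock: 14.35
tool_pos: [0.549, -0.0493, 0.2982]
orientation: [-168.3, 34.4, -124.7]
force: [0.2, -0.2, -3.9]
opening: 0.0432
gripper_force: 29.9
```

```bash
python3 l3.py
```

```text
0.043225475329956964 [ 0.1641265  -0.17254408 -3.92871645] [ 0.54897145 -0.04930509  0.29824368]
    [-49, 3, -37, -98, -69, 41] maxstep 7 minj5 47
[ -1.  -6. -19. -27. -50. -24.] 46.99270945629608
shift [-1.  -1.5 -1.2] turn [ 19.96 -43.56  23.55] | 2.0 53.4
```

>>> {"api": "move_arm", "payload": {
  "motion": [
    [[0,0,0],[2,-4.4,2.4],0.8],
    [[0,0,0],[4,-8.8,4.7],0.8],
    [[0,0,0],[6,-13.1,7],0.8],
    [[0,0,0],[8,-17.5,9.4],0.8],
    [[0,0,0],[10,-21.9,11.8],0.8],
    [[0,0,0],[12,-26.2,14.1],0.8],
    [[0,0,0],[14,-30.6,16.5],0.8],
    [[0,0,0],[16,-35,18.8],0.8],
    [[0,0,0],[18,-39.4,21.2],0.8],
    [[0,0,0],[20,-43.6,23.5],0.8]
  ]
}}

```text
clock: 15.18
tool_pos: [0.5496, -0.0503, 0.2989]
orientation: [-178.1, 82.0, -158.4]
force: [-1.0, 1.5, -4.8]
opening: 0.0431
gripper_force: 29.9
```

```bash
cat > v.py <<'E'
from plan import *
import pickle,sys
S={n:snap(n) for n in("side","top")};p,r,o=pose();pickle.dump((S,p,r.as_matrix()),open("s2.pkl","wb"))
print(p,o["orientation"],o["joint_pos"].round(0),o["opening"])
im=[]
for n in("top","side"):
    s=S[n];c=proj(s,p).astype(int);x,y=max(c[0]-50,0),max(c[1]-50,0);x=min(x,540);print(n,x,y)
    I_=cv2.resize(s["color"][y:y+100,x:x+100],None,fx=4,fy=4,interpolation=cv2.INTER_CUBIC)
    im.append(I_)
cv2.imwrite("pics/up.png",np.hstack(im))
# height-labelled expectation: pillar if axis vertical through TCP+.03 z
E
python3 v.py; python3 l3.py
```

```text
[ 0.54805673 -0.04961808  0.29417423] [ 177.3454124    81.59449134 -162.89642254] [-49.   4. -38. -98. -69.  41.] 0.043578252593690865
top 244 116
side 244 84
0.043578252593690865 [-0.52135047  0.20968599 -2.41743878] [ 0.54805673 -0.04961808  0.29417423]
    [-49, 3, -37, -98, -69, 41] maxstep 0 minj5 69
[-49.   4. -38. -98. -69.  41.] 68.56167238108706
shift [-6.  -1.   0.8] turn [-0.21 -0.4  -0.42] | 6.0 0.6
```

View pics/up.png

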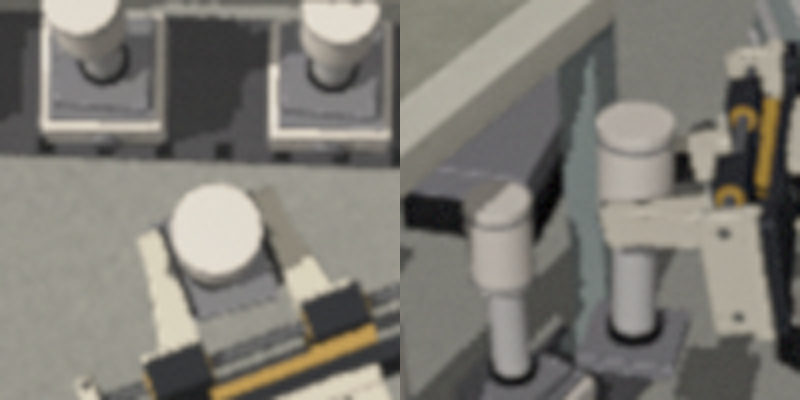

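Upright at last. The top view shows the lamp disc centred at (298,173). The side view shows its top centre at (303,113) and the stem foot at about (303,166). Next I triangulate the pillar and work out where it sits relative to the tool.

```bash
cat > w.py <<'E'
from plan import *
import pickle
S,p,rm=pickle.load(open("s2.pkl","rb"));r=R.from_matrix(rm);T,D=S["top"],S["side"]
t=lambda x,y:((x-1.5)/4+244,(y-1.5)/4+116); d=lambda x,y:((x-401.5)/4+244,(y-1.5)/4+84)
# refine disc in top by mask
c=T["color"][150:198,270:330].astype(int);v=c.sum(2)/3;m=(v>195).astype(np.uint8)
cv2.imwrite("pics/m.png",m*255)
n,l,st,ce=cv2.connectedComponentsWithStats(m);k=l[173-150,298-270];cs,_=cv2.findContours((l==k).astype(np.uint8),cv2.RETR_EXTERNAL,cv2.CHAIN_APPROX_NONE)
e=cv2.fitEllipse(cs[0]);print("disc",np.array(e[0])+[270,150],e[1],st[k])
X,err=tri(T,t(217,230),D,d(637,118));print("lamp top",X,err,"rel to TCP tool frame mm",r.inv().apply(X-p)*1e3)
ft=X[2]-.150
a,b=onz(T,t(200,317),ft),onz(T,t(286,284),ft);print("foot near corners",a,b,np.linalg.norm(a-b),"yaw",np.degrees(np.arctan2(*(b-a)[[0,1]]*[1,-1])) )
n_=np.array([a[1]-b[1],b[0]-a[0]]);n_/=np.linalg.norm(n_);
if n_[0]<0:n_=-n_
print("foot centre (top view)",(a+b)[:2]/2+.03*n_,"lamp",X[:2])
s1=onz(D,d(636,330),ft);print("stem bottom side",s1)
E
python3 w.py
```

```text
disc [297.43725395 172.68524742] (20.579872131347656, 20.93179702758789) [ 17  12  22  22 367]
lamp top [ 0.52552662 -0.0575031   0.35239091] 0.0021684932917267795 rel to TCP tool frame mm [-54.10458864   0.57777796 -32.11418921]
foot near corners [ 0.49863514 -0.04361822  0.20239091] [ 0.5161416  -0.09221503  0.20239091] 0.05165390279538076 yaw 19.810992486274714
foot centre (top view) [ 0.53561284 -0.05774907] lamp [ 0.52552662 -0.0575031 ]
stem bottom side [ 0.53130166 -0.05375371  0.20239091]
```

```bash
cat > x.py <<'E'
from plan import *
p,r,o=pose();q=np.array(o["joint_pos"])
def tgt(ax,z,psi,th):
    h=np.array([np.cos(np.radians(psi)),np.sin(np.radians(psi))]);l=np.array([-h[1],h[0]])
    xy=np.array(ax)+.0315*h-.0006*l;return np.array([*xy,z])
P1=tgt([.57,.13],.195,20,11);P2=tgt(B,.195,20,11)
for f in (20,14,11,8):
  print(f,path(q,[(P1,place_R(20,11)),(P2,place_R(20,11)),(tgt(B,.195,f,11),place_R(f,11)),(tgt(B,.15,f,11),place_R(f,11))])[1])
print(P1,P2);to(P1,place_R(20,11));to(P2,place_R(20,11),P1,place_R(20,11))
E
python3 x.py
```

```text
[-27, 22, -52, -129, -69, 78] maxstep 4 minj5 64
    [-15, 25, -40, -139, -59, 74] maxstep 4 minj5 59
    [-15, 25, -40, -139, -59, 74] maxstep 4 minj5 59
    [-16, 33, -42, -141, -67, 80] maxstep 4 minj5 59
20 59.45958499542046
    [-27, 22, -52, -129, -69, 78] maxstep 4 minj5 64
    [-15, 25, -40, -139, -59, 74] maxstep 4 minj5 59
    [-13, 26, -45, -149, -62, 80] maxstep 4 minj5 59
    [-14, 34, -46, -151, -71, 85] maxstep 4 minj5 59
14 59.45958499542046
    [-27, 22, -52, -129, -69, 78] maxstep 4 minj5 64
    [-15, 25, -40, -139, -59, 74] maxstep 4 minj5 59
    [-12, 27, -47, -155, -64, 83] maxstep 4 minj5 59
    [-12, 35, -49, -156, -73, 87] maxstep 4 minj5 59
11 59.45958499542046
    [-27, 22, -52, -129, -69, 78] maxstep 4 minj5 64
    [-15, 25, -40, -139, -59, 74] maxstep 4 minj5 59
    [-10, 27, -50, -161, -66, 86] maxstep 4 minj5 59
    [-10, 35, -51, -161, -75, 89] maxstep 4 minj5 59
8 59.45958499542046
[0.59980553 0.14020982 0.195     ] [0.71780553 0.18070982 0.195     ]
shift [ 82.7 160.5 126.2] turn [-0.2   2.6  -0.43] | 220.0 2.6
shift [-23.8  -2.3 122.4] turn [0. 0. 0.] | 125.0 0.0
```

>>> {"api": "move_arm", "payload": {
  "motion": [
    [[8,16,13],[0,0.5,0],0.8],
    [[17,33,26],[0,1,0],0.8],
    [[26,50,40],[0,1.5,0],0.8],
    [[36,69,54],[0,2,0],0.8],
    [[45,88,69],[0,2.6,0],0.8],
    [[55,107,84],[-0.2,2.6,-0.4],0.8],
    [[64,125,98],[-0.2,2.6,-0.4],0.8],
    [[73,142,112],[-0.2,2.6,-0.4],0.8],
    [[80,155,122],[-0.2,2.6,-0.4],0.8],
    [[83,160,126],[-0.2,2.6,-0.4],0.8]
  ]
}}

```text
clock: 16.12
tool_pos: [0.6009, 0.1429, 0.1964]
orientation: [-177.9, 79.0, -157.3]
force: [-0.2, -0.4, -2.3]
opening: 0.0433
gripper_force: 29.9
```

```bash
cat > y.py <<'E'
from x import *
S={n:snap(n) for n in("side","top")};p,r,o=pose();print("pose",p,o["orientation"])
import pickle;pickle.dump((S,p,r.as_matrix()),open("s3.pkl","wb"))
to(P2,place_R(20,11))
T=S["top"];g=np.array([.57,.13,.25]);u=proj(T,g).astype(int);print(u)
v=T["color"][u[1]-22:u[1]+23,u[0]-22:u[0]+23].astype(int).sum(2)//3
for row in v[::2]: print(row[::2].tolist())
D=S["side"];u=proj(D,g).astype(int);print("side",u)
v=D["color"][u[1]-20:u[1]+24,u[0]-20:u[0]+20].astype(int).sum(2)//3
for row in v[::2]: print(row[::2].tolist())
E
python3 y.py | grep -v maxstep
```

```text
20 59.459584995418766
14 59.459584995418766
11 59.459584995418766
8 59.459584995418766
[0.59980553 0.14020982 0.195     ] [0.71780553 0.18070982 0.195     ]
shift [ 1.8 -2.1 -1.6] turn [0.52 0.   0.52] | 3.0 0.7
shift [-23.8  -2.3 122.4] turn [0. 0. 0.] | 125.0 0.0
pose [0.6008063  0.1422863  0.19672926] [-178.14638105   79.01528532 -157.57357922]
shift [-21.7  -5.2 121.1] turn [0.53 0.02 0.46] | 123.0 0.7
[211 161]
[60, 60, 66, 88, 144, 138, 140, 140, 138, 138, 138, 139, 138, 138, 139, 138, 138, 134, 121, 129, 104, 62, 60]
[61, 60, 70, 93, 171, 139, 138, 140, 139, 139, 139, 139, 139, 139, 138, 139, 138, 132, 121, 127, 103, 63, 59]
[61, 60, 71, 95, 188, 143, 141, 135, 136, 134, 128, 127, 125, 122, 123, 124, 125, 119, 131, 120, 100, 63, 60]
[58, 61, 83, 94, 198, 215, 216, 216, 217, 219, 219, 219, 219, 206, 205, 206, 205, 203, 216, 128, 99, 63, 61]
[62, 63, 86, 77, 98, 132, 141, 141, 181, 197, 204, 198, 171, 136, 128, 134, 130, 135, 138, 118, 100, 63, 62]
[61, 71, 84, 47, 46, 92, 123, 206, 224, 226, 225, 225, 224, 200, 108, 94, 108, 131, 134, 119, 100, 76, 78]
[60, 71, 85, 49, 47, 80, 
[... 3300 characters left out ...]
 120, 100, 80, 20, 25, 54, 156, 169, 167]
[125, 99, 78, 109, 143, 142, 155, 160, 151, 133, 122, 135, 126, 91, 28, 32, 33, 130, 148, 129]
[109, 79, 75, 97, 163, 171, 167, 163, 168, 165, 160, 148, 129, 100, 36, 28, 33, 38, 34, 35]
[77, 76, 76, 97, 157, 171, 176, 177, 174, 170, 161, 150, 132, 103, 97, 85, 47, 38, 37, 39]
[74, 76, 94, 105, 146, 171, 176, 176, 175, 171, 163, 150, 134, 110, 103, 88, 74, 43, 40, 41]
[80, 100, 107, 102, 142, 170, 174, 176, 176, 171, 164, 154, 137, 111, 80, 84, 90, 42, 41, 40]
[107, 110, 104, 105, 125, 166, 174, 176, 167, 157, 147, 137, 124, 109, 106, 133, 99, 40, 55, 58]
[95, 112, 110, 105, 99, 133, 136, 138, 125, 92, 129, 156, 160, 160, 164, 166, 139, 78, 115, 117]
```

```bash
cat > lc.py <<'E'
from plan import *
import pickle
def disc(T,g,thr=220):
    u=proj(T,g).astype(int);w=24;v=T["color"][u[1]-w:u[1]+w,u[0]-w:u[0]+w].astype(int).sum(2)/3
    n,l,st,ce=cv2.connectedComponentsWithStats((v>thr).astype(np.uint8),connectivity=4);k=1+np.argmax(st[1:,4]);return ce[k]+u-w,st[k]
if __name__=="__main__":
    S,p,rm=pickle.load(open("s3.pkl","rb"));r=R.from_matrix(rm)
    c,st=disc(S["top"],[.57,.13,.25]);X,e=tri(S["top"],c,S["side"],(241.4,193.2))
    print(c,st,"lamp top",X,e,"rel world",(X-p).round(4),"tool",(r.inv().apply(X-p)*1e3).round(1))
E
python3 lc.py
```

```text
[208.53030303 156.59848485] [ 13  11  18  18 264] lamp top [0.58091239 0.13649743 0.24674402] 0.0005637739262282644 rel world [-0.0199 -0.0058  0.05  ] tool [-45.2   1.3 -29.8]
```

```bash
cat > n2.py <<'E'
from lc import *
S,p,rm=pickle.load(open("s3.pkl","rb"));r=R.from_matrix(rm)
X=np.array([.5809,.1365,.2467]);L=r.inv().apply(X-p)
def tp(ax,psi,th,top):
    Rt=place_R(psi,th);return np.array([*ax,top])-Rt.apply(L),Rt
p,r,o=pose();q=np.array(o["joint_pos"])
a=tp([.688,.1705],20,11,.2467);b=tp([.688,.1705],6,11,.2467);c=tp([.688,.1705],6,11,.21)
print(path(q,[a,b,c])[1]);to(*a);to(*b,*a)
E
python3 n2.py
```

```text
[-16, 25, -41, -138, -60, 74] maxstep 1 minj5 60
    [-9, 27, -52, -164, -68, 87] maxstep 2 minj5 60
    [-9, 34, -53, -164, -76, 89] maxstep 2 minj5 60
59.910822970425095
shift [-21.3  -5.8 110.1] turn [0.53 0.02 0.46] | 112.0 0.7
shift [ 0.2 -5.  -0.9] turn [13.74  0.    2.67] | 5.0 14.0
```

>>> {"api": "move_arm", "payload": {
  "motion": [
    [[-3,-1,17],[0,0,0],0.8],
    [[-7,-2,35],[0.5,0,0.5],0.8],
    [[-10,-3,53],[0.5,0,0.5],0.8],
    [[-14,-4,71],[0.5,0,0.5],0.8],
    [[-17,-5,89],[0.5,0,0.5],0.8],
    [[-20,-5.5,103],[0.5,0,0.5],0.8],
    [[-21,-6,110],[0.5,0,0.5],0.8],
    [[-21,-6,110],[0.5,0,0.5],0.8]
  ]
}}

```text
clock: 16.88
tool_pos: [0.7096, 0.1735, 0.1999]
orientation: [-179.5, 79.3, -159.7]
force: [-0.0, -0.4, -2.4]
opening: 0.0435
gripper_force: 29.9
```

```bash
cat > n3.py <<'E'
from n2 import *
to(*b)
E
python3 n3.py | tail -1
```

```text
shift [ 3.4 -1.7 -1. ] turn [13.54  0.34  2.69] | 4.0 13.8
```

>>> {"api": "move_arm", "payload": {
  "motion": [
    [[1,-0.5,0],[3,0,0.5],0.8],
    [[2,-1,0],[7,0,1.2],0.8],
    [[3,-1.5,-1],[10.5,0.3,2],0.8],
    [[3.4,-1.7,-1],[13.5,0.3,2.7],0.8],
    [[3.4,-1.7,-1],[13.5,0.3,2.7],0.8],
    [[3.4,-1.7,-1],[13.5,0.3,2.7],0.8]
  ]
}}

```text
clock: 17.38
tool_pos: [0.7063, 0.172, 0.1949]
orientation: [179.1, 78.8, -174.8]
force: [0.4, -0.5, -1.7]
opening: 0.0431
gripper_force: 29.9
```

```bash
cat > v2.py <<'E'
from lc import *
S={n:snap(n) for n in("side","top")};p,r,o=pose();pickle.dump((S,p,r.as_matrix()),open("s4.pkl","wb"))
print(p,o["orientation"],o["force"],o["clock"])
c,st=disc(S["top"],[.688,.1705,.247]);print("disc",c,st,onz(S["top"],c,.247))
cr=lambda n,x,y,f:cv2.resize(S[n]["color"][y:y+100,x:x+65],None,fx=f,fy=f,interpolation=cv2.INTER_CUBIC)
cv2.imwrite("pics/box.png",np.hstack([cr("top",180,85,6),cr("side",175,165,6)]))
E
python3 v2.py
```

```text
[0.70774006 0.17073033 0.19583268] [ 179.37090311   78.94809274 -174.61017898] [ 0.38218423 -1.01903681 -2.85833469] 17.4833
disc [191.47100424  98.46817539] [  0   7  48  16 707] [0.71067122 0.17366389 0.247     ]
```

View pics/box.png

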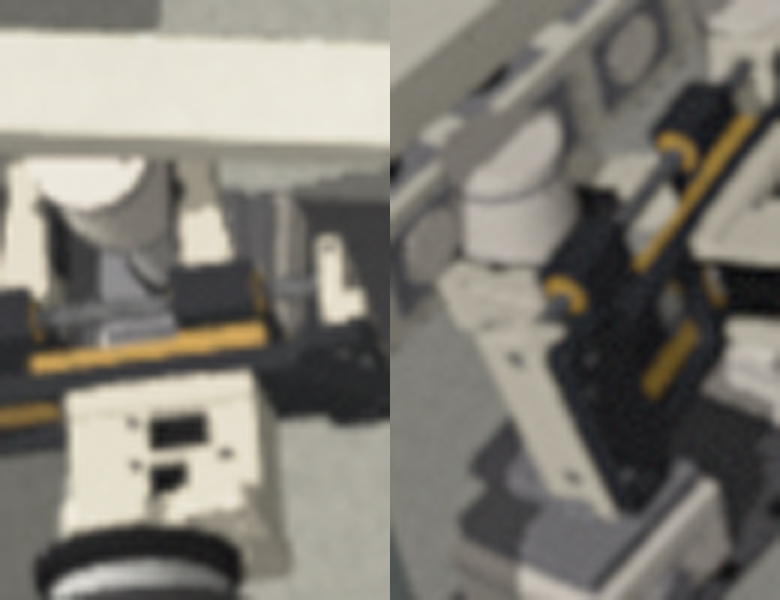

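The pillar hangs over the empty box with its lamp partly under the beam: top view disc at about (195,108), side view lamp at about (196,191). Next come precise edges and the foot position.

```bash
python3 - <<'E'
import pickle
S,p,r=pickle.load(open("s4.pkl","rb"))
for n,x0,x1,y0,y1 in(("top",184,214,109,146),("side",184,216,182,212)):
    v=S[n]["color"].astype(int).sum(2)//3;print(n,"cols",x0)
    for y in range(y0,y1,1 if n=="top" and y0<0 else 2): print(y,*v[y,x0:x1])
E
```

```text
top cols 184
109 134 135 135 134 134 134 135 134 135 133 133 135 136 136 137 135 135 137 137 137 136 137 138 138 138 138 139 140 140 141
111 177 190 194 194 194 192 193 192 192 193 193 192 191 191 189 181 155 165 187 176 134 120 123 121 113 124 137 138 137 137
113 221 229 229 230 229 230 230 230 230 229 230 230 229 229 229 229 227 226 220 178 114 102 111 100 73 108 141 144 145 143
115 218 214 210 227 230 230 230 229 230 229 230 230 229 229 229 229 227 217 167 114 103 112 111 99 62 61 101 136 144 144
117 217 209 175 168 210 222 229 229 229 229 229 229 229 228 223 204 160 119 101 106 114 114 111 100 68 51 90 133 145 144
119 209 168 118 84 74 102 148 184 194 197 201 185 163 140 124 110 105 108 115 114 114 115 114 103 76 87 132 148 151 163
121 216 210 177 112 63 47 82 138 167 156 145 133 130 129 121 119 117 118 117 116 116 116 115 105 82 112 182 213 216 218
123 218 217 205 140 69 38 40 64 109 146 151 157 149 140 132 126 120 119 117 116 116 116 110 100 86 123 191 216 218 218
125 217 217 206 145 72 43 38 50 62 69 86 105 121 134 130 126 125 122 117 111 107 101 98 99 90 101 169 214 218 218
1
[... 2261 characters left out ...]
112 145 175 181 180 180 179 178 178 175 172 166 160 154 148 140 132 119 107 88 59 31 26 31 40 40 54 72 75 73
202 118 112 114 142 174 181 180 180 179 179 177 175 171 166 162 156 151 142 135 123 105 74 46 40 37 40 39 42 39 47 62 104
204 116 112 112 141 171 179 179 180 180 178 177 176 172 169 164 159 155 147 133 105 69 44 40 40 40 40 36 37 28 36 77 113
206 115 100 85 127 168 177 179 180 181 180 179 178 174 172 168 163 154 129 87 52 36 36 42 41 39 40 36 27 28 23 49 91
208 107 102 113 122 131 139 143 138 134 143 153 156 154 151 149 142 121 77 42 37 40 40 38 40 36 33 29 28 29 26 32 60
210 143 160 164 163 163 161 157 143 126 128 140 153 156 156 139 96 52 41 49 49 48 43 39 35 26 26 26 30 25 24 34 35
```

```bash
python3 - <<'E'
from lc import *
S,p,rm=pickle.load(open("s4.pkl","rb"));r=R.from_matrix(rm);T,D=S["top"],S["side"]
X,e=tri(T,(193.8,108.7),D,(195.9,189.4));print("lamp top",X,e,"rel",X-p,(r.inv().apply(X-p)*1e3).round(1))
for z in(.24,.245,.25):print(z,onz(T,(193.8,108.7),z),onz(D,(195.9,189.4),z))
for yaw in(0,6):
  c=np.cos(np.radians(yaw));s=np.sin(np.radians(yaw))
  for dx,dy in((-.03,.03),(-.03,0),(-.03,-.03)):
    P=np.array([X[0]+c*dx-s*dy,X[1]+s*dx+c*dy,X[2]-.15]);print(yaw,dx,dy,"top px",proj(T,P).round(1), "bottom",proj(T,P-[0,0,.01]).round(1))
S0=pickle.load(open("s0.pkl","rb"));v=S0["top"]["color"].astype(int).sum(2)//3
for y in range(115,146,3):print(y,*v[y,190:236:2])
v=T["color"].astype(int).sum(2)//3
print("now")
for y in range(123,142,2):print(y,*v[y,204:244:2])
E
```

```text
lamp top [0.68448325 0.16695934 0.24497067] 0.008069283490791975 rel [-0.0232568  -0.003771    0.04913799] [-43.7  -1.2 -32.5]
0.24 [0.68981706 0.17035228 0.24      ] [0.68422838 0.16223264 0.24      ]
0.245 [0.68827315 0.16904672 0.245     ] [0.67980784 0.16655307 0.245     ]
0.25 [0.68672923 0.16774116 0.25      ] [0.6753873 0.1708735 0.25     ]
0 -0.03 0.03 top px [198.2 139.7] bottom [199.2 140.6]
0 -0.03 0 top px [210.2 139.5] bottom [211.1 140.4]
0 -0.03 -0.03 top px [222.1 139.2] bottom [222.9 140.1]
6 -0.03 0.03 top px [199.5 140.9] bottom [200.5 141.8]
6 -0.03 0 top px [211.4 139.4] bottom [212.3 140.3]
6 -0.03 -0.03 top px [223.3 137.9] bottom [224.1 138.8]
115 86 88 89 88 90 107 137 135 135 133 132 133 136 136 132 134 133 136 135 128 117 110 92
118 50 51 52 52 87 81 81 80 80 80 80 81 81 80 80 82 81 79 116 96 62 63 63
121 53 51 50 54 85 80 78 78 79 78 79 79 80 79 79 78 78 76 106 98 78 53 52
124 52 51 50 56 99 79 79 78 79 81 79 79 83 98 101 101 108 103 110 97 83 54 52
127 50 52 51 53 90 80 89 101 100 117 117 117 120 120 119 120 119 104 114 92 84 54 51
130 51 53 51 58 122 119
[... 539 characters left out ...]
9 111 88 96 90 128 116 100 67 79 72 63 63 61
125 107 98 90 169 218 218 218 133 89 94 90 137 116 101 112 164 144 64 60 61
127 114 103 100 172 215 215 210 153 84 94 91 136 113 99 117 195 179 74 62 62
129 135 110 86 92 114 84 80 66 60 84 93 137 112 97 109 214 198 95 64 63
131 97 115 70 59 59 58 58 61 59 73 89 117 103 97 124 217 195 91 66 63
133 91 64 71 58 59 61 59 60 60 72 72 109 112 105 105 219 207 165 119 63
135 117 108 74 60 59 59 57 59 56 65 65 116 99 87 79 212 218 218 156 65
137 110 112 101 51 51 47 44 44 45 51 43 104 111 88 72 187 214 173 122 72
139 131 125 114 61 65 82 90 116 123 125 62 56 101 72 61 87 81 62 47 59
141 132 133 140 150 151 153 151 153 151 140 80 47 72 63 59 60 57 54 43 46
```

```bash
python3 - <<'E'
from lc import *
S3,p3,r3=pickle.load(open("s3.pkl","rb"));S,p,rm=pickle.load(open("s4.pkl","rb"));T,D=S["top"],S["side"]
L=r3.T@(np.array([.5809,.1365,.2467])-p3);X=p+rm@L;print("dead reckoned",X,proj(T,X),proj(D,X),"pose",p)
for P in([.688,.169,.245],):print(proj(T,P),proj(D,P))
c=np.array(D["cam_to_world"])[:3,3];print("side lamp dia px",461.8*.044/np.linalg.norm(X-c),"top",445.8*.044/(1.196-X[2]))
E
python3 - <<'E'
import pickle
S,p,r=pickle.load(open("s3.pkl","rb"));v=S["side"]["color"].astype(int).sum(2)//3
for y in range(184,212,2): print(y,*v[y,226:260])
E
```

```text
dead reckoned [0.68712386 0.16974404 0.24584084] [193.37887879 109.10772341] [192.24339098 189.052285  ] pose [0.70774006 0.17073033 0.19583268]
[193.82112239 108.82161317] [192.20420021 189.03135498]
side lamp dia px 19.354007200889075 top 20.644120284784872
184 118 116 119 140 161 171 175 176 175 174 172 170 167 161 155 148 141 127 106 86 78 76 78 77 77 77 77 77 78 86 87 75 69 64
186 119 118 118 118 131 150 165 171 173 174 172 170 167 165 161 158 152 143 135 133 122 105 89 79 79 78 79 78 86 106 116 114 109 102
188 122 122 123 123 121 121 124 136 144 153 163 170 169 171 171 171 171 171 173 173 173 169 161 145 113 84 73 74 81 100 112 114 115 115
190 117 119 120 120 121 126 146 163 171 172 171 171 171 171 171 171 170 170 171 171 170 172 172 171 159 120 83 73 81 97 102 104 106 108
192 118 118 119 119 123 147 166 171 172 173 170 171 171 171 170 172 170 171 171 170 171 172 171 173 168 137 94 94 105 107 110 134 153 160
194 120 120 119 119 126 151 169 172 172 172 172 171 172 172 171 171 172 171 171 171 172 173 173 167 145 112 99 106 108 104 106 131 154 165
196 121 120 121 118 119 131 156 1
[... 308 characters left out ...]
55 145 132 118 117 123 120 109 82 47 25 19 30 31 38 88
202 121 106 82 75 71 77 105 143 158 159 153 147 143 141 142 143 144 143 145 140 146 150 147 139 128 115 96 65 32 21 24 31 34 43
204 88 80 77 75 74 74 95 138 160 170 173 175 176 176 176 177 175 174 170 165 161 156 148 139 131 117 103 77 66 63 55 43 39 36
206 74 75 74 76 83 91 101 125 151 166 171 174 176 176 177 175 173 173 169 166 162 157 150 142 135 119 107 98 103 107 97 78 58 47
208 74 78 86 98 104 106 105 115 143 163 171 174 175 176 176 176 175 174 171 167 163 158 153 145 135 122 111 99 93 84 76 88 90 71
210 93 102 107 105 106 106 104 110 136 158 169 173 175 177 178 177 176 173 173 169 164 158 152 144 135 124 109 92 86 87 100 104 81 51
```

```bash
python3 - <<'E'
from lc import *
S,p,rm=pickle.load(open("s3.pkl","rb"));T,D=S["top"],S["side"]
X=np.array([.5809,.1365,.2467])
v=T["color"].astype(int).sum(2)//3
print("top cols 206..240")
for y in range(144,190): print(y,*v[y,206:240])
for yaw in(15,18):
  c,s=np.cos(np.radians(yaw)),np.sin(np.radians(yaw))
  print(yaw,[proj(T,[X[0]+c*a-s*b,X[1]+s*a+c*b,X[2]-.15]).round(1).tolist() for a,b in((-.03,.03),(-.03,0),(-.03,-.03),(.03,-.03),(.03,.03))])
E
```

```text
top cols 206..240
144 181 182 182 182 183 182 181 180 172 157 155 154 155 155 156 156 156 157 168 186 174 125 104 99 80 62 61 62 61 60 59 60 60 61
145 218 219 219 219 220 219 219 219 214 206 205 205 205 206 207 205 202 203 209 216 192 128 106 99 80 63 60 61 59 60 61 62 61 61
146 193 192 200 202 202 197 193 191 188 188 187 187 190 190 190 188 184 184 186 186 166 122 108 100 79 65 60 61 61 62 62 61 62 62
147 200 197 201 204 204 198 190 171 149 136 127 128 134 134 132 130 129 135 140 138 130 118 112 100 79 63 63 62 63 63 65 65 63 69
148 226 224 224 224 224 223 220 209 186 152 109 102 111 116 116 118 121 128 131 128 127 124 117 101 79 64 63 64 68 75 78 77 76 81
149 226 226 226 225 225 225 225 224 219 200 156 108 92 94 99 108 119 131 132 134 130 119 111 100 82 76 77 78 80 86 88 88 83 76
150 226 226 226 226 225 225 226 226 225 222 207 163 97 71 65 81 116 136 137 138 131 112 94 92 88 87 87 86 89 89 89 88 78 58
151 226 226 226 226 226 226 226 226 226 226 223 202 131 76 58 76 114 137 140 141 136 116 89 89 89 88 87 88 90 89 89 89 75 48
152 226 226 226 226 226 226 226 225 226 226 225 217 175 98
[... 4389 characters left out ...]
48 142 131 124 108 86 70 65
186 62 71 77 76 77 91 102 101 112 129 139 148 154 156 158 159 160 159 157 156 156 156 154 150 149 141 127 109 91 82 69 62 59 59
187 58 65 75 74 66 76 109 133 144 156 158 159 157 156 158 158 158 158 156 155 152 151 142 131 124 108 85 68 63 60 60 62 69 74
188 57 59 66 69 53 54 93 133 153 159 159 159 157 157 157 156 154 155 151 149 141 127 109 93 82 69 63 57 62 68 74 100 129 143
189 57 54 57 60 45 38 61 102 138 157 159 158 157 156 154 152 150 143 131 124 109 84 69 62 61 58 62 76 100 119 141 176 192 199
15 [[213.8, 182.9], [225.5, 179.5], [237.1, 176.2], [230.7, 153.3], [207.5, 160.0]]
18 [[214.6, 183.3], [226.1, 179.3], [237.5, 175.4], [229.9, 152.9], [207.1, 160.8]]
```

>>> {"api": "move_arm", "payload": {
  "motion": [
    [[0.6,0.5,-1],[0,1.2,0],0.8],
    [[1.3,1,-2],[0,2.5,0],0.8],
    [[5,1,-1],[0,2.5,0],0.8],
    [[9,1,0],[0,2.5,0],0.8],
    [[12,1,0.6],[0,2.5,0],0.8],
    [[14,1,1],[0,2.5,0],0.8],
    [[14,1,1],[0,2.5,0],0.8]
  ]
}}

```text
clock: 18.07
tool_pos: [0.7058, 0.1711, 0.1796]
orientation: [179.3, 76.3, -174.8]
force: [-0.5, 0.2, -2.2]
opening: 0.0437
gripper_force: 29.9
```

```bash
cat > st.py <<'E'
from lc import *
p,r,o=pose();print(p.round(4),np.round(o["orientation"],1),o["force"].round(2),o["moment"].round(3),o["joint_pos"].round(1),o["clock"])
print("down 10mm in tool:",r.inv().apply([0,0,-10]).round(2))
E
python3 st.py
```

```text
[0.7058 0.1711 0.1796] [ 179.3   76.3 -174.8] [-0.48  0.23 -2.21] [-0.455  4.146  0.025] [  -9.2   26.8  -52.  -163.9  -65.5   86.7] 18.0667
down 10mm in tool: [ 9.71 -0.03  2.37]
```

>>> {"api": "move_arm", "payload": {
  "motion": [
    [[1.5,0,0.4],[0,0,0],0.8],
    [[3,0,0.7],[0,0,0],0.8],
    [[3,0,0.7],[0,0,0],0.8]
  ]
}}

```text
clock: 18.32
tool_pos: [0.7059, 0.1713, 0.1775]
orientation: [179.4, 76.4, -174.7]
force: [0.0, -0.0, -3.0]
opening: 0.0433
gripper_force: 29.9
```

>>> {"api": "move_arm", "payload": {
  "motion": [
    [[1.5,0,0.4],[0,0,0],0.8],
    [[3,0,0.7],[0,0,0],0.8],
    [[3,0,0.7],[0,0,0],0.8]
  ]
}}

```text
clock: 18.57
tool_pos: [0.7058, 0.1713, 0.1748]
orientation: [179.5, 76.4, -174.6]
force: [0.3, 0.8, -2.0]
opening: 0.0432
gripper_force: 29.9
```

>>> {"api": "move_arm", "payload": {
  "motion": [
    [[0.5,0,0.1],[0,0,0],0.8],
    [[1,0,0.2],[0,0,0],0.8],
    [[1,0,0.2],[0,0,0],0.8]
  ]
}}

```text
clock: 18.82
tool_pos: [0.7059, 0.1712, 0.174]
orientation: [179.5, 76.4, -174.6]
force: [1.2, 0.2, -1.9]
opening: 0.0435
gripper_force: 29.9
```

>>> {"api": "move_arm", "payload": {
  "motion": [
    [[1,0,0.2],[0,0,0],0.8],
    [[2,0,0.5],[0,0,0],0.8],
    [[2,0,0.5],[0,0,0],0.8]
  ]
}}

```text
clock: 19.07
tool_pos: [0.7059, 0.1712, 0.1718]
orientation: [179.5, 76.4, -174.6]
force: [0.3, 0.8, -2.2]
opening: 0.0436
gripper_force: 29.9
```

>>> {"api": "move_arm", "payload": {
  "motion": [
    [[0.5,0,0.1],[0,0,0],0.8],
    [[1,0,0.2],[0,0,0],0.8],
    [[1,0,0.2],[0,0,0],0.8]
  ]
}}

```text
clock: 19.32
tool_pos: [0.7059, 0.1712, 0.1709]
orientation: [179.5, 76.4, -174.6]
force: [0.2, -0.6, -2.7]
opening: 0.0432
gripper_force: 29.9
```

>>> {"api": "move_arm", "payload": {
  "motion": [
    [[0.7,0,0.2],[0,0,0],0.8],
    [[1.5,0,0.4],[0,0,0],0.8],
    [[1.5,0,0.4],[0,0,0],0.8]
  ]
}}

```text
clock: 19.57
tool_pos: [0.706, 0.1713, 0.1697]
orientation: [179.5, 76.4, -174.6]
force: [-0.3, 0.2, -0.8]
opening: 0.0435
gripper_force: 29.9
```

>>> {"api": "move_arm", "payload": {
  "motion": [
    [[0.5,0,0.1],[0,0,0],0.8],
    [[1,0,0.2],[0,0,0],0.8],
    [[1,0,0.2],[0,0,0],0.8]
  ]
}}

```text
clock: 19.82
tool_pos: [0.7062, 0.1713, 0.1696]
orientation: [179.6, 76.5, -174.5]
force: [-1.3, 0.5, 4.2]
opening: 0.0434
gripper_force: 29.9
```

```bash
cat > v3.py <<'E'
from lc import *
S={n:snap(n) for n in("side","top")};p,r,o=pose();pickle.dump((S,p,r.as_matrix()),open("s5.pkl","wb"))
print(p,o["force"].round(1),o["moment"].round(2),o["clock"]);T,D=S["top"],S["side"]
zt=.0625+.16
print("pred lamp top px",proj(T,[.688,.1705,zt]),proj(D,[.688,.1705,zt]))
for a,b in((-.03,.03),(-.03,0),(-.03,-.03)):
    c,s=np.cos(.06),np.sin(.06);print("pred foot near",proj(T,[.688+c*a-s*b,.1705+s*a+c*b,zt-.15]).round(1))
v=T["color"].astype(int).sum(2)//3
print("top cols 184..216")
for y in range(110,146): print(y,*v[y,184:216])
v=D["color"].astype(int).sum(2)//3
print("side cols 186..226")
for y in list(range(194,216,2))+list(range(226,262,2)): print(y,*v[y,186:226])
E
python3 v3.py
```

```text
[0.70620093 0.17131481 0.16950772] [-1.9 -0.4  4.9] [-0.23  1.78  0.23] 19.9167
pred lamp top px [195.77236671 111.81006163] [193.76160058 197.07498533]
pred foot near [199.8 141.1]
pred foot near [211.5 140.1]
pred foot near [223.1 139.2]
top cols 184..216
110 126 126 128 132 144 146 145 145 141 140 143 143 144 141 138 138 138 138 141 139 138 136 136 136 135 136 135 134 135 135 137 135
111 113 113 121 151 189 193 194 190 184 168 187 191 189 180 154 151 152 163 177 155 152 149 143 128 133 134 116 120 135 137 138 138
112 111 111 129 182 224 227 227 226 222 211 225 227 226 220 200 196 198 208 218 200 197 196 178 126 126 128 86 102 138 142 142 143
113 112 115 131 183 225 229 229 229 228 228 229 229 229 229 226 226 226 227 228 227 227 224 201 124 112 115 87 101 142 145 145 144
114 116 127 145 187 225 229 229 230 229 229 229 229 229 229 229 229 229 229 229 228 228 223 186 118 105 106 85 100 141 145 145 145
115 119 153 188 215 230 229 229 229 229 229 229 230 229 229 229 229 229 229 229 229 228 217 164 110 108 102 78 96 139 145 147 144
116 130 187 213 219 224 229 229 229 229 229 229 229 229
[... 7215 characters left out ...]
1 109 122 150 167 167 155 142 149 163 160 132 83 46 39 39 32 34 32 39 35 60 103 126 129 124
254 111 91 76 68 66 67 64 66 67 64 68 88 105 107 107 108 110 116 130 140 145 148 152 155 163 163 139 91 48 34 35 31 28 34 64 99 123 124 119 111
256 119 117 114 109 96 86 75 67 64 66 84 106 112 109 107 107 106 105 105 105 105 107 114 117 126 153 166 141 90 64 66 64 55 79 108 118 119 109 110 114
258 111 112 116 120 120 118 115 107 99 90 98 112 112 109 109 111 109 108 105 105 106 109 108 110 105 110 111 95 110 141 163 154 130 120 120 113 99 99 116 118
260 113 103 102 105 108 112 115 116 117 123 151 177 170 153 137 119 110 106 105 108 109 111 107 94 78 74 96 134 160 164 149 131 122 116 107 100 87 77 79 94
```

```bash
cat > tilt.py <<'E'
from lc import *
def edge(f,X,rows):
    S,p,rm=pickle.load(open(f,"rb"));D=S["side"];v=D["color"].astype(float).sum(2)/3
    c=np.array(D["cam_to_world"])[:3,3];w=np.cross(X-c,[0,0,1]);w/=np.linalg.norm(w)
    # left silhouette line of a vertical cylinder
    a=[proj(D,np.array(X)-w*.022-[0,0,z]) for z in(.01,.06)]
    xs=[]
    for y in rows:
        x0=int(np.interp(y,[a[0][1],a[1][1]],[a[0][0],a[1][0]]));seg=v[y,x0-6:x0+8];i=np.argmax(seg>142)
        xs.append(x0-6+i-1+(142-seg[i-1])/(seg[i]-seg[i-1]) if i>0 else np.nan)
    xs=np.array(xs);ok=~np.isnan(xs);k=np.polyfit(np.array(rows)[ok],xs[ok],1);s=(a[1][0]-a[0][0])/(a[1][1]-a[0][1])
    print(f,"edges",xs.round(1),"slope",k[0].round(3),"vertical",round(s,3),"tilt deg",np.degrees(np.arctan(k[0])-np.arctan(s)).round(2),"rows",a[0][1].round(0),a[1][1].round(0))
edge("s2.pkl",np.array([.5255,-.0575,.352]),range(124,134))
edge("s3.pkl",np.array([.5809,.1365,.2467]),range(204,214))
edge("s5.pkl",np.array([.688,.1705,.2225]),range(208,219))
S,p,rm=pickle.load(open("s2.pkl","rb"));v=S["side"]["color"].astype(int).sum(2)//3
for y in range(146,166,2):print(y,*v[y,290:320])
X=np.array([.5255,-.0575,.352]);print([proj(S["side"],X-[0,0,z]).round(1).tolist() for z in(.11,.15)])
E
python3 tilt.py
```

```text
s2.pkl edges [293.6 293.6 293.6 293.6 293.5 293.6 293.6 293.6 293.6 294.2] slope 0.031 vertical 0.055 tilt deg -1.39 rows 118.0 136.0
s3.pkl edges [233.2 233.4 233.7 233.8 233.9 234.  234.3 234.6 235.5   nan] slope 0.241 vertical 0.186 tilt deg 3.04 rows 198.0 215.0
s5.pkl edges [187.6 188.  188.2 188.2 188.4 188.9 189.1 189.9   nan 187.2 185.8] slope -0.081 vertical 0.28 tilt deg -20.29 rows 203.0 219.0
146 119 122 121 120 105 88 96 129 144 130 112 108 107 104 101 99 94 93 95 92 87 88 96 119 128 129 130 127 128 148
148 119 122 122 121 111 92 88 123 148 155 157 158 156 153 147 129 115 98 78 73 73 82 106 119 121 119 120 120 123 141
150 121 119 121 121 114 94 89 123 147 158 160 161 160 157 151 141 125 102 80 70 80 104 118 122 120 120 119 120 117 128
152 121 122 123 122 118 97 90 123 147 158 160 160 159 156 150 140 124 101 79 80 106 119 121 120 121 121 120 121 117 124
154 110 120 123 123 119 93 87 122 147 158 159 161 160 156 150 140 124 99 86 103 118 122 121 119 119 119 120 120 119 122
156 120 124 121 123 119 102 92 123 146 156 160 161 160 155 149 138 123 98 93 110 118 120 121 121 121 120 120 118 119 119
158 119 124 123 119 115 102 96 125 147 157 160 160 160 156 149 140 122 104 109 118 122 120 119 119 122 119 120 120 121 122
160 108 121 117 108 101 101 104 129 145 157 160 161 160 157 149 138 120 103 103 110 112 115 118 118 114 118 119 118 118 119
162 118 114 107 103 103 93 90 122 147 157 159 161 161 155 150 140 121 91 54 61 87 102 104 103 103 106 110 116 120 121
164 119 109 105 105 100 78 62 109 144 159 162 163 161 157 150 140 124 84 43 52 78 97 102 104 98 93 100 117 121 122
[[304.9, 152.9], [305.4, 166.0]]
```

>>> {"api": "move_arm", "payload": {
  "motion": [
    [[-0.4,0,-0.1],[0,0,0],0.8],
    [[-0.8,0,-0.2],[0,0,0],0.8],
    [[-0.8,0,-0.2],[0,0,0],0.8],
    [[-0.8,0,-0.2],[0,0,0],0.8]
  ]
}}

```text
clock: 20.25
tool_pos: [0.7059, 0.1713, 0.1695]
orientation: [179.5, 76.4, -174.6]
force: [-0.4, 0.2, 4.2]
opening: 0.0433
gripper_force: 29.9
```

```bash
cat > fv.py <<'E'
from lc import *
import sys
f,m=[],[]
for i in range(6):
    s=snap("top");o=ctrl.get_obs();f.append(o["force"]);m.append(o["moment"])
print("F",np.mean(f,0).round(2),"M",np.mean(m,0).round(3),pose()[0].round(4),o["opening"],o["clock"])
v=s["color"].astype(int).sum(2)//3
for y in range(112,124): print(y,*v[y,186:212])
E
python3 fv.py
```

```text
F [-1.09  0.92  3.99] M [-0.241  1.923  0.233] [0.7059 0.1712 0.1694] 0.043756498835547435 20.55
112 125 173 223 226 227 227 222 211 226 227 226 220 200 197 198 207 218 200 197 196 178 125 124 129 94 103
113 123 171 225 229 229 229 229 227 229 229 229 229 227 227 226 226 228 226 226 225 202 123 110 117 97 103
114 141 184 226 229 229 230 230 229 229 229 229 229 228 229 229 229 229 229 228 223 190 121 107 106 88 100
115 186 215 230 230 229 229 229 229 229 229 229 229 229 229 229 229 229 229 228 218 167 113 106 102 78 95
116 213 220 228 229 229 229 229 229 229 229 229 229 229 229 229 229 229 228 225 205 136 105 111 103 77 92
117 216 218 221 227 229 229 229 230 229 229 229 229 229 229 229 229 229 228 218 166 115 106 112 106 79 82
118 217 218 218 223 226 229 229 229 229 229 230 230 229 229 229 229 228 221 190 125 101 109 113 108 84 64
119 218 217 212 202 205 225 228 229 230 229 229 229 229 229 228 225 212 187 139 108 106 114 113 107 86 52
120 217 216 207 168 148 197 214 226 229 228 228 228 227 226 218 203 163 125 111 110 115 115 115 108 86 52
121 217 215 194 134 96 124 166 206 214 211 213 210 203 198 176 150 117 105 108 116 118 116 115 110 86 60
122 217 211 176 119 85 76 115 161 168 161 166 156 138 135 124 111 109 110 115 119 118 118 116 110 93 72
123 217 212 185 137 87 61 82 136 164 157 152 140 131 127 122 115 117 118 117 119 118 118 117 113 100 89
```

>>> {"api": "move_arm", "payload": {
  "motion": [
    [[-0.4,0,-0.1],[0,0,0],0.8],
    [[-0.8,0,-0.2],[0,0,0],0.8],
    [[-0.8,0,-0.2],[0,0,0],0.8],
    [[-0.8,0,-0.2],[0,0,0],0.8]
  ]
}}

```text
clock: 20.88
tool_pos: [0.7057, 0.1712, 0.1695]
orientation: [179.4, 76.3, -174.7]
force: [0.1, 0.2, 1.4]
opening: 0.0434
gripper_force: 29.9
```

>>> {"api": "move_arm", "payload": {
  "motion": [
    [[0,0,0],[0,0,0],0.47],
    [[0,0,0],[0,0,0],0.45],
    [[0,0,0],[0,0,0],0.4],
    [[0,0,0],[0,0,0],0.3],
    [[0,0,0],[0,0,0],0.1],
    [[0,0,0],[0,0,0],0],
    [[0,0,0],[0,0,0],0],
    [[0,0,0],[0,0,0],0],
    [[0,0,0],[0,0,0],0],
    [[0,0,0],[0,0,0],0]
  ]
}}

```text
clock: 21.72
tool_pos: [0.7059, 0.1712, 0.1701]
orientation: [179.5, 76.4, -174.6]
force: [-0.3, -0.8, -0.4]
opening: 0.0872
gripper_force: 0.0
```

```bash
python3 fv.py; cat > rt.py <<'E'
from lc import *
from f import path
p,r,o=pose();q=np.array(o["joint_pos"]);Lt=r.inv().apply(np.array([.688,.1705,.2225])-p)
th=13.6;Rt=place_R(18,th);a=(np.array([.688,.1705,.2225])-Rt.apply(Lt),Rt)
b=(a[0]-Rt.apply([0,0,.12]),Rt)
print(Lt*1e3,path(q,[a,b])[1]);to(*a);to(*b,*a)
E
python3 rt.py
```

```text
F [-0.25  0.01 -0.24] M [-0.331  3.279  0.024] [0.7058 0.1712 0.1701] 0.0878949196848127 22.0167
112 166 219 212 227 228 229 228 223 204 211 227 228 222 203 201 201 210 220 189 143 152 160 158 160 163 163
113 194 229 230 231 231 231 231 230 229 229 231 231 230 229 229 229 229 229 214 142 137 151 159 160 164 166
114 213 230 231 231 231 231 231 231 231 231 231 231 230 230 230 231 230 230 217 149 117 137 157 160 161 163
115 213 230 232 231 231 231 231 231 231 231 231 232 231 231 230 231 231 230 218 159 114 124 149 159 158 161
116 213 230 231 231 231 230 231 231 231 230 231 231 231 231 230 231 230 230 218 154 109 116 130 141 141 142
117 205 230 231 231 231 231 231 231 231 231 231 231 231 231 231 230 231 230 215 137 104 113 115 114 106 108
118 188 230 231 231 231 231 231 231 231 231 230 231 231 231 230 231 230 228 207 124 100 112 113 109 99 96
119 176 233 232 231 231 232 231 231 231 231 231 231 231 231 231 231 230 222 177 115 103 112 114 112 103 94
120 143 222 229 231 231 231 232 231 231 231 232 231 231 231 231 230 226 201 138 106 110 113 113 113 107 96
121 90 154 212 229 232 231 231 231 231 231 231 232 231 231 231 227 211 155 111 105 113 114 114 113 108 96
122 68 98 164 219 229 231 232 231 231 231 231 231 231 230 227 211 170 117 103 109 114 115 114 114 108 98
123 63 71 111 176 214 227 230 230 230 231 230 230 228 223 205 160 118 102 107 116 115 115 114 113 108 98
    [-15, 27, -43, -142, -60, 77] maxstep 2 minj5 60
    [-26, 17, -52, -131, -62, 74] maxstep 2 minj5 60
[-46.76067217   1.20917713 -29.64656769] 59.66554678908409
shift [ 0.   3.7 -0.1] turn [-1.176e+01  1.000e-02 -2.970e+00] | 4.0 12.1
shift [   0.    0. -120.] turn [0. 0. 0.] | 120.0 0.0
```

Released and standing, but the lamp top settled about 3 px towards the robot, so the pillar had been leaning in the grip. I'll measure how far off centre it stands.

```bash
cat > ctr.py <<'E'
from lc import *
S={n:snap(n) for n in("side","top")};T,D=S["top"],S["side"];pickle.dump((S,0,0),open("s6.pkl","wb"))
for z in(.210,.215,.2225):print(z,onz(T,(195.0,114.9),z).round(4),proj(D,onz(T,(195.0,114.9),z)).round(1))
v=D["color"].astype(int).sum(2)//3
print("side 184..222")
for y in range(192,226,2):print(y,*v[y,184:222])
v=T["color"].astype(int).sum(2)//3
print("top 190..234")
for y in range(126,148):print(y,*v[y,190:234])
E
python3 ctr.py
```

```text
0.21 [0.6847 0.1754 0.21  ] [194.7 203. ]
0.215 [0.6832 0.1742 0.215 ] [195.2 201.2]
0.2225 [0.681  0.1722 0.2225] [195.8 198.4]
side 184..222
192 138 117 108 110 112 114 114 105 88 71 74 90 110 114 116 121 118 104 89 90 95 103 109 113 116 126 132 136 135 135 135 136 139 142 140 135 138 141
194 109 98 84 88 99 100 103 108 107 105 110 115 130 155 170 171 172 172 164 146 125 106 102 104 106 112 133 147 155 160 161 161 162 164 161 162 162 161
196 81 67 67 80 98 109 113 113 113 116 131 153 171 175 175 173 173 172 175 175 173 149 107 88 89 92 93 96 106 124 142 147 147 146 149 156 164 157
198 66 66 77 97 113 114 115 118 131 154 171 175 176 174 174 173 174 174 174 175 175 159 112 42 15 19 18 19 23 25 31 37 39 40 54 89 112 105
200 103 93 92 111 116 128 155 170 173 174 176 174 174 174 175 173 174 173 174 175 172 150 101 55 26 20 22 25 19 21 23 25 31 36 47 62 74 72
202 118 112 109 118 132 157 173 176 175 175 174 174 175 173 175 175 173 176 173 167 146 112 83 60 38 30 30 30 29 30 29 24 36 56 71 77 72 86
204 116 110 104 132 168 178 175 175 175 175 176 175 176 176 175 175 173 166 155 137 114 91 8
[... 4291 characters left out ...]
52 153 153 153 152 152 150 151 151 150 150 151 148 141 138 133 130 124 122 113 89 66 60 57
144 64 65 69 83 91 100 152 206 185 165 155 145 130 129 132 137 139 137 137 143 152 151 151 150 147 140 138 133 129 125 122 122 115 107 103 95 85 76 75 72 66 60 54 51
145 63 65 74 89 91 97 138 187 181 176 170 159 150 147 148 149 145 137 131 132 130 125 123 121 117 107 102 94 87 75 74 71 70 66 67 64 62 60 62 63 61 53 43 42
146 63 64 73 90 91 92 109 142 150 142 137 135 130 124 123 122 116 104 94 94 87 76 73 71 69 66 66 64 61 60 61 59 59 59 58 59 60 60 60 59 58 49 43 42
147 61 63 71 83 82 81 87 106 118 105 94 93 88 77 73 71 70 67 62 62 62 59 60 61 63 65 66 63 63 67 66 70 75 70 60 58 55 54 54 53 54 47 44 44
```

```bash
python3 - <<'E'
from lc import *
S,_,_=pickle.load(open("s6.pkl","rb"));T=S["top"];v=T["color"].astype(int).sum(2)//3
for y in(118,121,124,127):print(y,"L",*v[y,160:188],"| R",*v[y,206:234])
p,r,o=pose();print(p)
for z in(.0,.02,.04):  # projected jaw centre line & inner faces, for vertical biases
  for yy in(-.044,0,.044): print(z,yy,proj(T,p+r.apply([-.0095,yy,-.04])+[0,0,z]).round(1),end=" ")
  print()
for P in([.682,.173,.2185],[.688,.1705,.2185],[.687,.171,.2185]):print(P,proj(T,P).round(1),proj(S["side"],P).round(1))
E
```

```text
118 L 75 76 77 79 77 77 81 90 99 84 65 61 62 65 105 183 211 215 217 204 126 61 36 39 56 107 187 229 | R 100 112 112 109 100 96 98 99 99 98 99 98 97 86 56 65 129 194 215 215 195 134 105 87 74 75 76 78
121 L 76 77 78 77 77 79 77 78 78 79 76 72 71 75 110 185 214 217 214 194 120 63 36 36 51 63 90 153 | R 113 114 114 113 108 97 95 96 93 93 92 92 90 84 78 145 210 216 217 217 218 200 125 103 94 68 62 61
124 L 81 78 77 78 77 78 78 77 79 78 79 80 79 88 138 212 217 217 206 145 99 60 42 34 46 61 61 63 | R 116 115 114 114 107 95 108 115 111 107 123 137 136 125 101 148 212 217 218 218 219 218 198 127 101 74 64 62
127 L 96 94 92 86 82 80 79 79 78 79 80 79 81 111 180 215 217 217 217 208 156 74 44 33 46 59 62 61 | R 116 115 113 104 98 101 93 72 52 72 93 96 96 94 87 123 191 216 217 217 217 217 215 192 115 74 64 72
[0.70581983 0.17122936 0.1700322 ]
0.0 -0.044 [219.8 121.6] 0.0 0 [200.8 123.9] 0.0 0.044 [181.8 126.2] 
0.02 -0.044 [218.  119.2] 0.02 0 [198.7 121.6] 0.02 0.044 [179.3 124. ] 
0.04 -0.044 [216.2 116.8] 0.04 0 [196.4 119.2] 0.04 0.044 [176.7 121.6] 
[0.682, 0.173, 0.2185] [195.1 115. ] [195.6 199.9]
[0.688, 0.1705, 0.2185] [196.2 112.3] [194.1 198.4]
[0.687, 0.171, 0.2185] [196.  112.8] [194.3 198.7]
```

I'm at the end of the turn budget. The pillar stands free, about 5 mm from the plate's centre by my measurement, so I'm swinging the open jaws clear, retreating and handing in.

>>> {"api": "move_arm", "payload": {
  "motion": [
    [[0,1,0],[-3,0,-0.8],0],
    [[0,2.3,0],[-6,0,-1.5],0],
    [[0,3.5,0],[-9,0,-2.3],0],
    [[0,4.5,0],[-11.8,0,-3],0],
    [[0,4.5,0],[-11.8,0,-3],0],
    [[0,4.5,0],[-11.8,0,-3],0]
  ]
}}

```text
clock: 22.62
tool_pos: [0.7061, 0.1749, 0.1708]
orientation: [-179.7, 76.5, -161.8]
force: [-0.2, 0.5, 0.5]
opening: 0.0877
gripper_force: 0.0
```

>>> {"api": "move_arm", "payload": {
  "motion": [
    [[0,0,-6],[0,0,0],0],
    [[0,0,-16],[0,0,0],0],
    [[0,0,-28],[0,0,0],0],
    [[0,0,-42],[0,0,0],0],
    [[0,0,-58],[0,0,0],0],
    [[0,0,-75],[0,0,0],0],
    [[0,0,-92],[0,0,0],0],
    [[0,0,-108],[0,0,0],0],
    [[0,0,-115],[0,0,0],0],
    [[0,0,-115],[0,0,0],0]
  ]
}}

```text
clock: 23.45
tool_pos: [0.5974, 0.1407, 0.1978]
orientation: [-179.8, 76.4, -161.8]
force: [0.4, -0.4, 0.1]
opening: 0.0877
gripper_force: 0.0
```

```bash
python3 -c "
from plant import ctrl
o=ctrl.get_obs();print(o['tool_pos'],o['force'],o['clock'],ctrl.close_job())"
```

```text
the job is handed in; nothing more can be done
[0.59744344 0.14067299 0.19781218] [ 0.44322579 -0.39261159  0.12159807] 23.45 None
```

The job is handed in at 23.5 s: the pillar was standing lamp up on the empty box and released when last measured, about 5 mm off the plate's centre and uncorrected; it leaned about 3 degrees in the grip and rocked flat when let go, and I took no picture after the gripper backed away.

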